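Clear the loading nest and shim the sample block level with the gauge

ROBOT

A 7-joint arm with a two-finger parallel gripper is mounted at the origin on the work surface. World frame = base frame: x ahead of the robot, y to its left, z up, the work surface at z = 0. Lengths are in m, angles in rad, forces in N, time in s.
With the tool pointing down it reaches from about 0.425 to 0.875 m from the base axis. Payload 8.4 kg.
Tool frame: the origin (TCP) lies at the very end of the fingers, on their centre line; the grasp point (between the pads) lies 19 mm behind it (env.grasp_offset is the distance from the TCP to the grasp point, in m); z points along the fingers, y is the direction in which the jaws open and shut (so a half turn about z gives the same grasp; the last joint's range is limited). The gripper opens to 85 mm and grips with 20 to 120 N. Pads are 22 mm wide; open, the fingers measure 114 mm over their backs; the gripper's body (76 mm by 85 mm) begins 54 mm behind the grasp point. The pads swing forward as they close: fully open they stand 13 mm farther back than shut.
Start: joints at [1.221, 0.333, 0.04, 1.465, -0.013, 1.343, -0.059], TCP at [0.161, -0.63, 0.231] pointing down, gripper open.
Joint ranges: [-2.58, 2.58], [-0.38, 2.09], [-1.3, 1.39], [0.25, 2.4], [-1.5, 4.64], [0.08, 2.09], [-2.65, 2.65]. Speed limits (rad/s): [2.22, 2.22, 2.79, 2.79, 3.14, 3.14, 3.14].

INTERFACE

Orientations are given as a rotation vector (axis times angle).
In Python, from bench import env gives the robot as it stands.
- The arm moves only by the tool step_arm, never from a script. Its argument "plan" is text: rows parted by semicolons, each of 7 numbers parted by spaces: the closure in counts, from 0 (fully open) to 255 (shut), then the shift along the tool's x, y, z in cm, then the turn, a rotation vector about the tool's x, y, z in degrees. A call has 1 to 5 rows; each row shifts and turns the commanded pose from where the row before left it, along the tool's axes as they then stand; what a row does not reach is not made up. A row lasts 1/12 s, in which the tool goes at most 41.7 mm and 7.16 degrees, less where a joint would pass 70% of its speed; a pose out of reach is approached as far as the arm can. A call with a gripper value outside its range is refused whole. The fingers move at their own pace and stop on an object; "force" is the grip in N (left out, the last holds). Time passes only in rows, so rows that do not move let the fingers close. It gives the time, the measured TCP pose, the force and the opening at its end, in the units of the state.
- env.sense(): the state, without advancing time (a new reading comes with each control period).
- env.camera(name): name is "scene" or "top"; returns the picture (480x640x3 uint8, red, green, blue); there is no depth.
- env.camera_params(name): a dict with "camera_matrix" (3x3 intrinsics, pixels), "rvec" (rotation vector, rad) and "tvec" (3), from world to camera coordinates, as OpenCV has them. Camera axes: x right, y down, z forward; pixel columns grow to the right and rows downward; lengths in m; the calibration is good to about 2 mm. A picture is of the moment at which its call begins. camera_params takes no time and is no camera call.
- env.sign_off(): hands the job in, once; it reports no verdict.
Trained networks look in the newest picture that a camera, given by its name, has taken for a name from the list of things; names that differ only in an ending like _2 or _b are one class to them, and where a whole thing is asked for, a point or a joint stands for the part that bears it (a point fixed in the world has none). Each returns a list of dicts, best first, with "p" (0 to 1); they miss things now and then, are a little off and sometimes report something else, mostly with a low value. They report only what shows in the picture. A call takes as long as a camera call. They do not tell look-alikes from the thing itself.
- env.masks_of(camera, thing): "mask" (480x640 bool, what is visible of it) and "bbox" ([left, top, width, height] in pixels, round what is visible of it).
The state is a dict: "time": time; "qpos": joint angles; "joint_velocities": joint speeds; "effort": joint torques, N m; "tcp_pos": TCP position; "tool_rot": TCP orientation; "force": force on the tool from outside, world axes, zero at the start; "moment": the same for the moment, N m; "finger_gap": finger opening in m.
Only numpy, scipy, OpenCV 4.12 (cv2) and the standard library are available. Lean on these libraries where they do the work, as an engineer would, in place of code of your own. Each camera call takes 0.05 s, during which the arm holds its last target.

TASK

Take the scraper block and wipe all the broken plastic chips off the metal pad into the white trough beside it (never touch the chips with the gripper or arm), then stand the scraper back on its mat. Then choose spacer plates whose thicknesses just fill the gap, stack them flat on the rectangle drawn on the pad, and put the foil-topped sample block squarely on them, long side along the rectangle's, so that its top is level with the arm of the height gauge. Put no spacer or sample block on the pad while chips still lie there, and leave the other lab ware undisturbed.

Things in the scene. Friction and masses are not known exactly. Their poses are not given: they have to be found in the camera images.
- nest: Fixed, level loading nest: aluminium pad, white catch trough along the pad's +y edge, steel height gauge at the +x end (post at x = +155 mm). Origin: under the centre of the pad, on the table; z up. The pad is 180 mm (nest x) by 140 mm (nest y), its top 30 mm above the table; both its x ends have a rim, 4 mm thick and 10 mm high.
- pad (a point): Centre of the pad's top face, 30 mm above the table, and of the thin black rectangle drawn on it (126 mm along the nest's x by 58 mm): the place for the stack.
- trough (a point): Middle of the floor of the open white trough, at y = +107 mm of the nest, 3 mm above the table. The trough is 200 mm along the nest's x and reaches from the pad's edge (y = +70 mm) to y = +144 mm; walls 24 mm high on three sides, none towards the pad.
- gauge (a point): Upper face of the gauge arm's tip, 160 mm above the table, 130 mm above the pad's top. The flat arm, 24 mm wide, points from the post back towards the pad and ends here, at x = +100 mm of the nest.
- mat: Black rubber mat lying fixed on the table, 160 mm (its x) by 70 mm (its y), 3 mm thick: the scraper's place. Origin: centre of its underside.
- scraper: Scraper block standing on the mat: white plastic foot, 130 mm (x) by 40 mm (y) by 30 mm high, and on it an upright steel grip, 70 mm (x) by 22 mm (y), from 30 to 92 mm above the underside. About 0.3 kg. Origin: centre of the underside; z up. It pushes with its long (+y or -y) faces.
- spacer20: Grey plastic spacer plate lying flat, 120 mm (x) by 50 mm (y), 20 mm thick, with 2 black dots on top (one dot for each 10 mm). Origin: centre of its underside, z up. 0.17 kg. One of the five may be absent.
- spacer30: Grey plastic spacer plate lying flat, 120 mm (x) by 50 mm (y), 30 mm thick, with 3 black dots on top (one dot for each 10 mm). Origin: centre of its underside, z up. 0.25 kg. One of the five may be absent.
- spacer40: Grey plastic spacer plate lying flat, 120 mm (x) by 50 mm (y), 40 mm thick, with 4 black dots on top (one dot for each 10 mm). Origin: centre of its underside, z up. 0.34 kg. One of the five may be absent.
- spacer50: Grey plastic spacer plate lying flat, 120 mm (x) by 50 mm (y), 50 mm thick, with 5 black dots on top (one dot for each 10 mm). Origin: centre of its underside, z up. 0.42 kg. One of the five may be absent.
- spacer60: Grey plastic spacer plate lying flat, 120 mm (x) by 50 mm (y), 60 mm thick, with 6 black dots on top (one dot for each 10 mm). Origin: centre of its underside, z up. 0.50 kg. One of the five may be absent.
- block40: White sample block with a bright foil top, 120 mm (x) by 50 mm (y), 40 mm high, with 1 grey band round its sides. Origin: centre of its underside, z up. About 0.20 kg. Only one of the three sample blocks (40, 50, 60 mm) is there.
- block50: White sample block with a bright foil top, 120 mm (x) by 50 mm (y), 50 mm high, with 2 grey bands round its sides. Origin: centre of its underside, z up. About 0.23 kg. Only one of the three sample blocks (40, 50, 60 mm) is there.
- block60: White sample block with a bright foil top, 120 mm (x) by 50 mm (y), 60 mm high, with 3 grey bands round its sides. Origin: centre of its underside, z up. About 0.26 kg. Only one of the three sample blocks (40, 50, 60 mm) is there.
- chip1: Broken chip of black plastic, about 34 x 26 mm, 10 mm thick, 20 g, lying loose on the pad at the start. Origin: about the middle of its underside. Two to four chips are there.
- chip2: Broken chip of black plastic, about 34 x 26 mm, 10 mm thick, 20 g, lying loose on the pad at the start. Origin: about the middle of its underside. Two to four chips are there.
- chip3: Broken chip of black plastic, about 34 x 26 mm, 10 mm thick, 20 g, lying loose on the pad at the start. Origin: about the middle of its underside. Two to four chips are there.
- chip4: Broken chip of black plastic, about 34 x 26 mm, 10 mm thick, 20 g, lying loose on the pad at the start. Origin: about the middle of its underside. Two to four chips are there.
- bottle: Bystander: amber bottle, 64 mm across, 150 mm tall. Leave it where it is. Origin: on its underside.
- jar: Bystander: white jar, 60 mm across, 60 mm tall. Leave it where it is. Origin: on its underside.
- beaker: Bystander: clear beaker, 70 mm across, 80 mm tall. Leave it where it is. Origin: on its underside.
- pipette: Bystander: hand pipette lying flat, about 260 mm long, 26 mm high. Leave it where it is. Origin: on its underside, near the middle of its length.
Things that resemble listed ones, but are neither listed nor needed, are in the scene too. Leave any turquoise look-alike of the spacer40 alone.

How it is judged:
By the outcome, as a careful person would: the job done as asked, in the order asked, and still so for the second after the job is handed in, with the robot touching nothing.
Of chip1, chip2, chip3, chip4 only 2 to 4 are there at a start; the rules pass over those that are not, and their reading is None.
Of spacer20, spacer30, spacer40, spacer50, spacer60 only 4 to 5 are there at a start; the rules pass over those that are not, and their reading is None.
Of block40, block50, block60 only 1 to 1 are there at a start; the rules pass over those that are not, and their reading is None.
At some moment in a run one of scraper, block40, block50, block60 may be knocked a few centimetres aside while the robot is not near it.
It also fails if it takes over 192 s, if anything falls off the work surface, if the arm or the gripper's body presses on something with over 40 N, if the wrist force passes 120 N, or if a joint passes its speed limit or range.

## Working session

There is one attempt and no reset: what is moved stays moved. The work goes in short steps, Python scripts to look and compute and a tool call to move; the robot and the scene stay as the last step left them, time stands still between calls to the robot, and variables do not carry over. Pictures are saved under pics/ and viewed, and the job is handed in when it is done.

Besides the shell and the picture viewer there is one more tool, called after "Call:" as name(argument=value, ...) on one line, values as JSON. step_arm: Moves the arm, as the interface text tells. Its arguments: {"type":"object","properties":{"plan":{"type":"string"},"force":{"type":"number"}},"required":["plan"]}

```bash
ls -la; mkdir -p pics
python3 - <<'E'
from bench import env
import cv2
s=env.sense(); print(s)
for n in ("scene","top"):
    im=env.camera(n); cv2.imwrite(f"pics/{n}0.png",im[:,:,::-1]); p=env.camera_params(n); print(n,p)
print(env.grasp_offset)
E
```

```text
total 12
drwxr-xr-x  3 agent agent 4096 Dec  7 03:56 .
drwxr-xr-x 23 root  root  4096 Dec  7 03:56 ..
drwxr-xr-x  2 agent agent 4096 Dec  7 03:56 pics
{'time': 0.0, 'qpos': array([ 1.22078393,  0.33393025,  0.03988003,  1.46628819, -0.01343808,
        1.3433067 , -0.05847128]), 'joint_velocities': array([ 0.00076299, -0.00118794,  0.00145481, -0.00013242,  0.00041658,
        0.00158422, -0.00026625]), 'effort': array([-7.60685816e-04, -6.58554840e+01,  1.36499114e+00, -4.05565131e+01,
        1.67721952e-02,  1.25728128e-02, -2.27595257e-05]), 'tcp_pos': array([ 0.16118868, -0.62921384,  0.23040056]), 'tool_rot': array([-3.11529336e+00, -3.92732974e-01,  4.49255414e-04]), 'force': array([ 0.15993037,  0.0853837 , -0.21629191]), 'moment': array([ 0.00039783, -0.02504395,  0.01930938]), 'finger_gap': 0.08545152716156433}
scene {'camera_matrix': array([[583.0357622 ,   0.        , 320.75553026],
       [  0.        , 583.0357622 , 246.92477383],
       [  0.        ,   0.        ,   1.        ]]), 'rvec': array([ 1.25677226,  2.4630184 , -0.76048668]), 'tvec': array([ 0.32108109, -0.26599412,  1.6302468 ])}
top {'camera_matrix': array([[534.34599152,   0.        , 319.10906457],
       [  0.        , 534.34599152, 244.43029731],
       [  0.        ,   0.        ,   1.        ]]), 'rvec': array([ 2.17550245, -2.14417559,  0.11009652]), 'tvec': array([-0.02855295,  0.52232289,  1.50060564])}
0.0187
```

View pics/scene0.png

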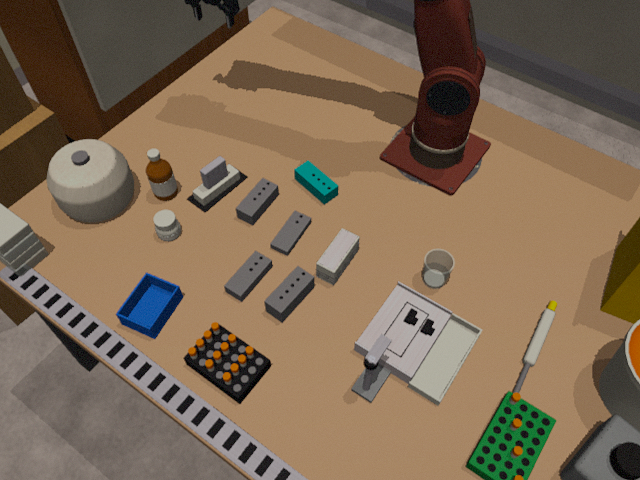

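View pics/top0.png

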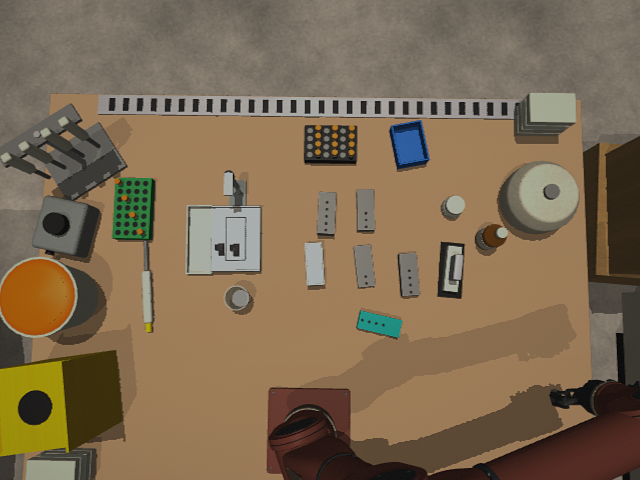

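Run:
```python
import cv2
a=cv2.imread("pics/top0.png")
cv2.imwrite("pics/t1.png",cv2.resize(a[170:350,175:325],None,fx=4.4,fy=3.3*4.4/3.3*0.75,interpolation=cv2.INTER_CUBIC))
cv2.imwrite("pics/t1.png",cv2.resize(a[165:315,180:340],None,fx=4,fy=4,interpolation=cv2.INTER_CUBIC))
cv2.imwrite("pics/t2.png",cv2.resize(a[180:345,300:500],None,fx=3.6,fy=3.6,interpolation=cv2.INTER_CUBIC))
b=cv2.imread("pics/scene0.png")
cv2.imwrite("pics/s1.png",cv2.resize(b[270:410,330:490],None,fx=4,fy=4,interpolation=cv2.INTER_CUBIC))
cv2.imwrite("pics/s2.png",cv2.resize(b[150:330,170:370],None,fx=3.3,fy=3.3,interpolation=cv2.INTER_CUBIC))
```

```text
(no output)
```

View pics/t1.png

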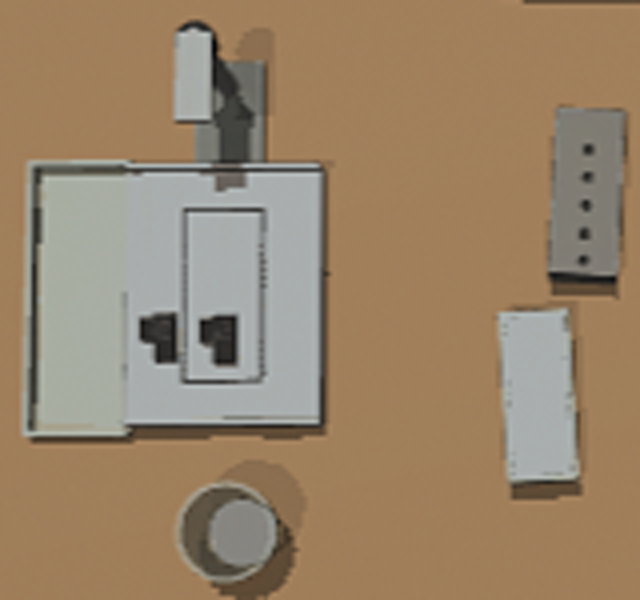

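View pics/t2.png

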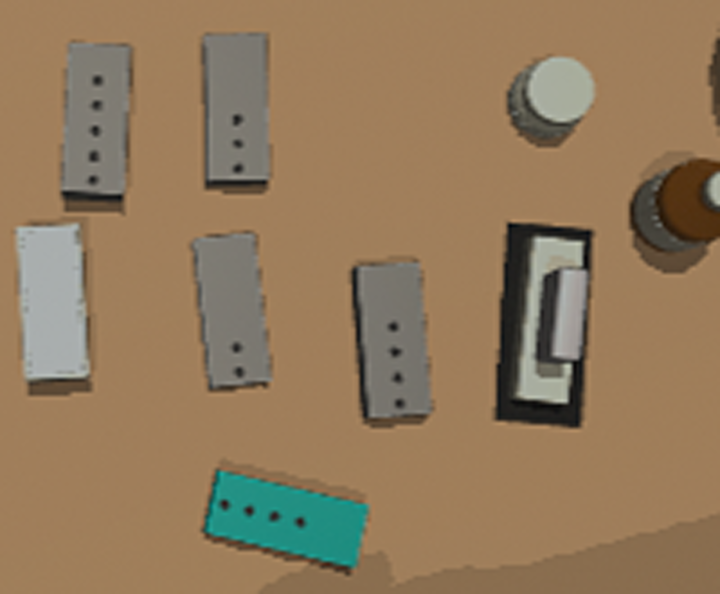

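View pics/s1.png

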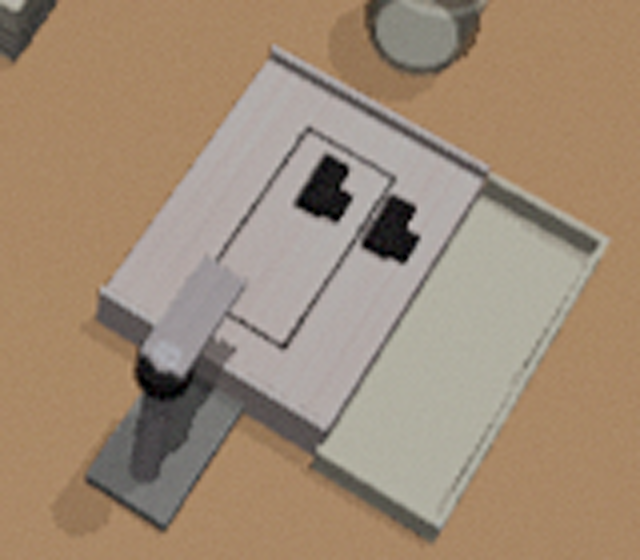

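View pics/s2.png

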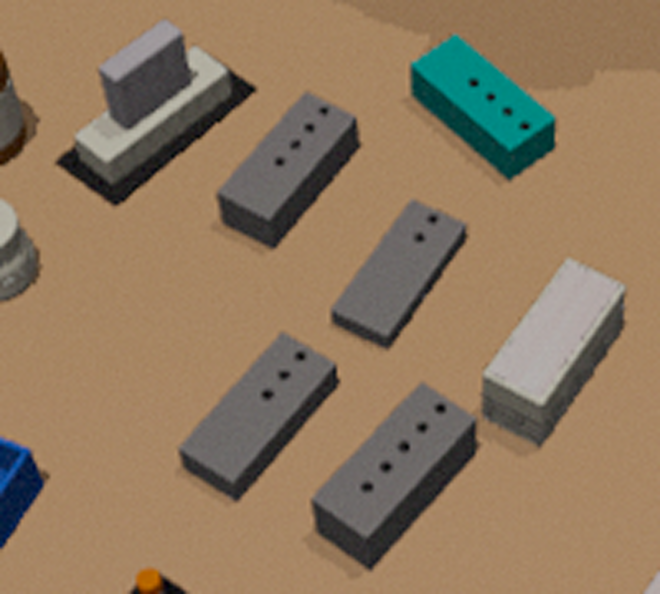

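```bash
cat > h.py <<'E'
from bench import env
import cv2, numpy as np, pickle, sys
from scipy.optimize import minimize
from scipy.spatial.transform import Rotation as R
P={n:env.camera_params(n) for n in ("scene","top")}
def proj(cam,X):
    p=P[cam]; return cv2.projectPoints(np.asarray(X,float),p["rvec"],p["tvec"],p["camera_matrix"],None)[0][:,0]
def ray(cam,uv,z):
    p=P[cam]; Rm=cv2.Rodrigues(p["rvec"])[0]; c=-Rm.T@p["tvec"]
    d=Rm.T@np.linalg.inv(p["camera_matrix"])@np.array([uv[0],uv[1],1.]); t=(z-c[2])/d[2]; return c+t*d
def boxpts(L,W,H,z0=0):
    return np.array([[a*L/2,b*W/2,c] for c in(z0,z0+H) for a,b in((-1,-1),(1,-1),(1,1),(-1,1))])
def place(pts,x,y,yaw,z=0):
    c,s=np.cos(yaw),np.sin(yaw); return pts@np.array([[c,s,0],[-s,c,0],[0,0,1]])+[x,y,z]
S=4
def sil(cam,boxes,pose,off,wh):
    m=np.zeros((wh[1]*S,wh[0]*S),np.uint8)
    for b in boxes:
        q=proj(cam,place(b,*pose))
        h=cv2.convexHull(((q-off+0.5)*S-0.5).astype(np.float32)*16)
        cv2.fillConvexPoly(m,np.round(h).astype(np.int32),1,lineType=8,shift=4)
    return cv2.resize(m.astype(np.float32),wh,interpolation=cv2.INTER_AREA)
def fit(masks,boxes,pose0,z=0,pad=8):
    """masks: {cam:bool mask}; boxes list of local pts; -> pose, cost"""
    cr={}
    for c,m in masks.items():
        ys,xs=np.nonzero(m); x0,x1,y0,y1=max(xs.min()-pad,0),min(xs.max()+pad,639),max(ys.min()-pad,0),min(ys.max()+pad,479)
        cr[c]=(m[y0:y1+1,x0:x1+1].astype(np.float32),np.array([x0,y0]),(int(x1-x0+1),int(y1-y0+1)))
    def cost(v):
        t=0
        for c,(m,o,wh) in cr.items():
            s=sil(c,boxes,(v[0]*.01,v[1]*.01,v[2]*.1,z),o,wh); t+=np.abs(s-m).sum()/m.sum()
        return t
    v0=np.array([pose0[0]*100,pose0[1]*100,pose0[2]*10])
    best=None
    for dv in ([0,0,0],[.3,-.3,.4],[-.3,.3,-.4]):
        r=minimize(cost,v0+dv,method="Nelder-Mead",options=dict(initial_simplex=v0+dv+np.array([[0,0,0],[1,0,0],[0,1,0],[0,0,1.]])*.8,xatol=.01,fatol=1e-4,maxiter=300))
        if best is None or r.fun<best.fun: best=r
        v0=best.x
    v=best.x; return np.array([v[0]*.01,v[1]*.01,v[2]*.1]),best.fun
def snap(tag=None):
    o={}
    for n in ("scene","top"):
        o[n]=env.camera(n)
        if tag: cv2.imwrite(f"pics/{n}_{tag}.png",o[n][:,:,::-1])
    return o
def guess(mask,z,cam="top"):
    m=cv2.minAreaRect(np.argwhere(mask)[:,::-1].astype(np.float32))
    b=[ray(cam,q,z)[:2] for q in cv2.boxPoints(m)]
    e1,e2=b[1]-b[0],b[2]-b[1]; e=e1 if np.linalg.norm(e1)>np.linalg.norm(e2) else e2
    yaw=np.arctan2(e[1],e[0]); yaw=(yaw+np.pi/2)%np.pi-np.pi/2
    return np.r_[np.mean(b,0),yaw]
def go(x,y,z,yaw,q=True):
    """remaining shift (cm, tool axes), turn (deg) from measured pose to vertical tool with tool-x at yaw"""
    s=env.sense(); Rc=R.from_rotvec(s["tool_rot"]); Rt=R.from_euler("z",yaw)*R.from_euler("x",np.pi)
    d=np.array([x,y,z])-s["tcp_pos"]
    rt=(Rc.inv()*Rt).as_rotvec(degrees=True)
    print("t %.2f tcp"%s["time"],s["tcp_pos"].round(4),"gap %.4f"%s["finger_gap"],"F",s["force"].round(1))
    print(" shift now-frame cm",(Rc.inv().apply(d)*100).round(2)," shift target-frame",(Rt.inv().apply(d)*100).round(2)," turn",rt.round(2))
E
python3 - <<'E'
from h import *
snap("a")
out={}
for t in ["nest","mat","scraper","spacer20","spacer30","spacer40","spacer50","spacer60","block40","block50","block60","chip1","bottle","jar","beaker"]:
    for c in ("scene","top"):
        r=env.masks_of(c,t); out[c,t]=r
        print(t,c,[(round(float(d["p"]),2),[int(v) for v in d["bbox"]],int(d["mask"].sum())) for d in r][:6])
pickle.dump(out,open("m0.pkl","wb"))
print(env.sense()["time"])
E
```

```text
nest scene [(0.83, [351, 282, 131, 121], 8957)]
nest top [(0.82, [185, 167, 72, 107], 5526)]
mat scene [(0.57, [189, 173, 58, 35], 392)]
mat top [(0.86, [438, 241, 24, 57], 464)]
scraper scene [(0.77, [193, 157, 45, 45], 1236), (0.27, [224, 253, 45, 48], 1224), (0.26, [417, 317, 14, 18], 147), (0.22, [156, 209, 25, 34], 682)]
scraper top [(0.56, [442, 247, 26, 45], 746), (0.43, [356, 247, 18, 42], 742)]
spacer20 scene [(0.98, [292, 164, 43, 39], 1051), (0.96, [263, 268, 52, 52], 1523), (0.69, [235, 177, 43, 44], 1065), (0.65, [268, 209, 43, 46], 982)]
spacer20 top [(0.97, [359, 192, 15, 40], 709), (0.94, [317, 191, 18, 43], 704), (0.87, [397, 250, 23, 44], 852), (0.62, [355, 245, 20, 42], 802), (0.61, [358, 311, 43, 28], 796)]
spacer30 scene [(0.98, [292, 164, 43, 39], 1051), (0.96, [263, 268, 52, 52], 1523), (0.69, [235, 177, 43, 44], 1065), (0.65, [268, 209, 43, 46], 982)]
spacer30 top [(0.97, [359, 192, 15, 40], 709), (0.94, [317, 191, 18, 43], 704), (0.87, [397, 250, 23, 44], 852), (0.62, [355, 245, 20, 42], 802), (0.61, [358, 311, 43, 28], 796)]
spacer40 scene [(0.98, [292, 164,
[... 1072 characters left out ...]
[313, 227, 44, 55], 1438)]
block50 top [(0.93, [307, 242, 18, 45], 815)]
block60 scene [(0.7, [313, 227, 44, 55], 1438)]
block60 top [(0.93, [307, 242, 18, 45], 815)]
chip1 scene [(0.64, [414, 316, 18, 17], 141), (0.54, [404, 311, 14, 12], 131)]
chip1 top [(0.54, [229, 245, 10, 12], 88)]
bottle scene [(0.75, [144, 146, 32, 52], 1110), (0.56, [191, 158, 50, 45], 1298)]
bottle top [(0.89, [475, 221, 35, 28], 640), (0.68, [189, 170, 73, 106], 5468), (0.41, [356, 194, 19, 36], 741)]
jar scene [(0.6, [154, 212, 27, 27], 620)]
jar top [(0.71, [442, 195, 20, 23], 386)]
beaker scene [(0.65, [423, 249, 29, 38], 1022)]
beaker top [(0.88, [224, 287, 21, 21], 486), (0.39, [186, 170, 75, 104], 5583)]
1.7
```

```bash
cat >> h.py <<'E'
def seg(im,cam,c3,rad=60,satmax=70):
    hsv=cv2.cvtColor(im,cv2.COLOR_RGB2HSV); m=(hsv[:,:,1]<satmax)|(hsv[:,:,2]<40)
    n,l=cv2.connectedComponents(m.astype(np.uint8),connectivity=4)
    u,v=proj(cam,[c3])[0].round().astype(int); k=l[v,u]
    if k==0: print("seg miss",cam,u,v)
    return l==k
E
python3 - <<'E'
from h import *
ims={c:cv2.imread(f"pics/{c}_a.png")[:,:,::-1].copy() for c in("scene","top")}
hsv=cv2.cvtColor(ims["top"],cv2.COLOR_RGB2HSV)
for n,(v,u) in dict(wood=(260,340),sp=(220,360),shadow=(234,327),dark=(233,327),block=(260,315),mat=(292,442),woodsh=(287,318)).items(): print(n,ims["top"][v,u],hsv[v,u])
o={}
for c in ims:
    h=cv2.cvtColor(ims[c],cv2.COLOR_RGB2HSV); o=((h[:,:,1]<70)|(h[:,:,2]<40)).astype(np.uint8)*255
    cv2.imwrite(f"pics/seg_{c}.png",o)
def tryf(name,px,dims):
    b=[boxpts(*dims)]; p0=ray("top",px,dims[2]); ms={c:seg(ims[c],c,p0) for c in ims}
    g=guess(ms["top"],dims[2]); p,f=fit(ms,b,g); pt=fit({"top":ms["top"]},b,g); ps=fit({"scene":ms["scene"]},b,g)
    print(name,p.round(4),"deg %.1f"%np.degrees(p[2]),"cost %.3f"%f,"| top",pt[0].round(4),round(pt[1],3),"scene",ps[0].round(4),round(ps[1],3))
    print([int(m.sum()) for m in ms.values()])
tryf("s30",(366,210),(.12,.05,.03)); tryf("s50",(326,212),(.12,.05,.05)); tryf("s20",(364,266),(.12,.05,.02)); tryf("s40",(409,274),(.12,.05,.04))
for h in(.04,.05,.06): tryf("block%g"%h,(315,263),(.12,.05,h))
print(env.sense()["time"])
E
```

```text
wood [161 127  91] [ 15 111 161]
sp [126 124 115] [ 25  22 126]
shadow [30 31 29] [45 16 31]
dark [101  99  93] [ 23  20 101]
block [169 173 173] [ 90   6 173]
mat [31 30 28] [20 25 31]
woodsh [95 75 54] [ 15 110  95]
s30 [ 0.6265 -0.154   0.028 ] deg 1.6 cost 0.158 | top [ 0.6265 -0.1529  0.0375] 0.052 scene [ 0.6251 -0.1559  0.0426] 0.069
[1192, 745]
s50 [ 0.6127 -0.0407 -0.0333] deg -1.9 cost 0.155 | top [ 0.6127 -0.0397 -0.0256] 0.043 scene [ 0.611  -0.0431 -0.0206] 0.068
[1456, 765]
s20 [ 0.4644 -0.1517  0.1215] deg 7.0 cost 0.172 | top [ 0.4644 -0.1505  0.1216] 0.051 scene [ 0.4638 -0.1539  0.1352] 0.077
[918, 736]
s40 [ 0.4416 -0.2779  0.0832] deg 4.8 cost 0.159 | top [ 0.4415 -0.2767  0.0793] 0.066 scene [ 0.4409 -0.2793  0.1091] 0.072
[1085, 806]
block0.04 [ 0.4671 -0.0082  0.0819] deg 4.7 cost 0.302 | top [ 0.4677 -0.0072  0.0769] 0.041 scene [ 0.4604 -0.0143  0.0939] 0.109
[1403, 791]
block0.05 [ 0.4663 -0.0088  0.0823] deg 4.7 cost 0.225 | top [ 0.467  -0.0072  0.0817] 0.039 scene [ 0.4618 -0.013   0.0819] 0.045
[1403, 791]
block0.06 [ 0.4658 -0.0085  0.0778] deg 4.5 cost 0.149 | top [ 0.4663 -0.0075  0.0843] 0.042 scene [ 0.4644 -0.011   0.0818] 0.047
[1403, 791]
1.7
```

View pics/seg_scene.png

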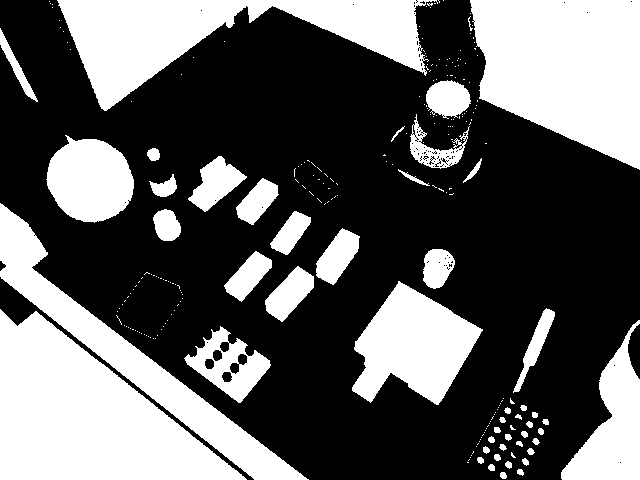

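Run:
```python
from h import *
a=cv2.imread("pics/scene_a.png"); cv2.imwrite("pics/b1.png",cv2.resize(a[220:290,305:365],None,fx=8,fy=8,interpolation=cv2.INTER_CUBIC))
a=cv2.imread("pics/top_a.png"); cv2.imwrite("pics/n1.png",cv2.resize(a[195:285,180:270],None,fx=6.6,fy=6.6,interpolation=cv2.INTER_CUBIC))
from scipy.optimize import least_squares
# (nest coords, top px zoom4 off(180,165)), scene zoom4 off (330,270)
T=[((63,29,30),(183,209)),((63,-29,30),(265,209)),((-63,-29,30),(263,381)),((-63,29,30),(182,381)),((90,-70,40),(323,165)),((-90,-70,40),(323,425)),((100,144,24),(28,162)),((-100,144,24),(25,437))]
Sc=[((-63,-29,30),(308,129)),((-63,29,30),(395,180)),((63,29,30),(284,347)),((-90,-70,40),(276,47)),((-90,70,40),(487,170)),((-100,144,24),(606,240)),((100,144,24),(437,538))]
def res(v,which="ts"):
    r=[]
    for k,(cam,L,o) in dict(t=("top",T,(180,165)),s=("scene",Sc,(330,270))).items():
        if k not in which: continue
        X=place(np.array([q[0] for q in L])/1000.,*v); px=np.array([q[1] for q in L])/4.+o-.375
        r.append(proj(cam,X)-px)
    return np.vstack(r)
for w in("t","s","ts"):
    r=least_squares(lambda v:res(v,w).ravel(),[.58,.22,0]); print(w,r.x.round(4)); print(res(r.x,w).round(1).tolist())
```

```text
t [0.5364 0.2182 0.0243]
[[0.5, 0.0], [0.1, -0.2], [0.4, 0.4], [0.3, 0.6], [-0.5, 0.8], [-0.7, -1.5], [0.2, -0.1], [-0.3, 0.1]]
s [0.5366 0.2167 0.0139]
[[-0.2, -0.5], [0.5, -0.2], [-0.5, 0.9], [-1.1, 0.5], [0.3, 0.8], [1.0, 0.6], [-0.1, -2.0]]
ts [0.5366 0.2174 0.0191]
[[0.9, -0.1], [0.5, -0.2], [0.6, 0.4], [0.5, 0.5], [-0.1, 0.8], [-0.6, -1.5], [0.7, -0.4], [-0.2, -0.3], [-0.1, -0.4], [0.7, -0.1], [-0.0, 1.1], [-1.1, 0.6], [0.4, 0.8], [1.2, 0.4], [0.6, -1.9]]
```

View pics/b1.png

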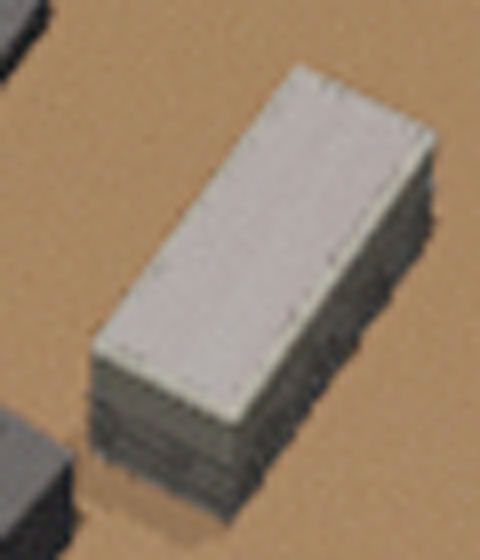

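View pics/n1.png

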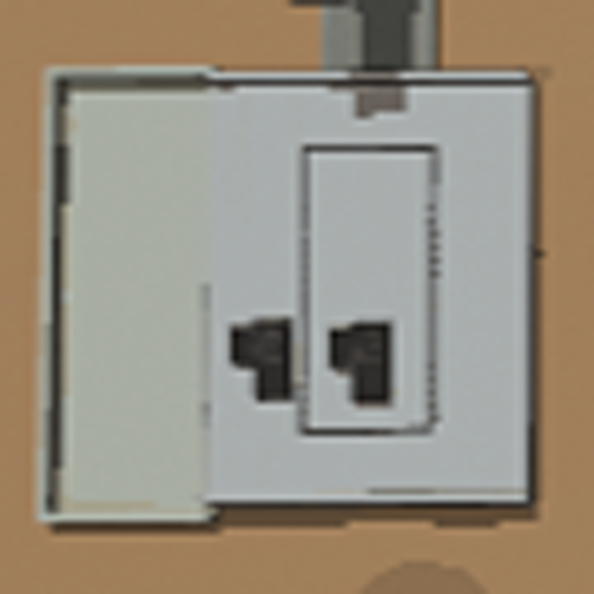

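```bash
cat >> h.py <<'E'
def bx(x0,x1,y0,y1,z0,z1):
    return np.array([[x,y,z] for x in(x0,x1) for y in(y0,y1) for z in(z0,z1)])/1000.
NEST=[bx(-90,90,-70,70,0,30),bx(-90,-86,-70,70,0,40),bx(86,90,-70,70,0,40),bx(-100,100,70,144,0,3),bx(-100,-97,70,144,0,24),bx(97,100,70,144,0,24),bx(-100,100,141,144,0,24)]
E
python3 - <<'E'
from h import *
ims={c:cv2.imread(f"pics/{c}_a.png")[:,:,::-1].copy() for c in("scene","top")}
p0=(.5366,.2174,.0191)
def nest(cams):
    D={}
    for c in cams:
        m=seg(ims[c],c,place(np.array([[0,-.05,.03]]),*p0)[0]).astype(np.float32)
        m=cv2.morphologyEx(m.astype(np.uint8),cv2.MORPH_CLOSE,np.ones((3,3)))
        # fill holes
        f=m.copy(); cv2.floodFill(f,None,(0,0),1); m=(m|(1-f)).astype(np.float32)
        ig=sil(c,[bx(93,190,-35,35,0,175)],p0,np.zeros(2),(640,480))>0
        if c=="top": ig|=sil(c,[bx(80,102,60,80,0,30)],p0,np.zeros(2),(640,480))>0
        D[c]=(m,~ig)
        print(c,m.sum())
    def cost(v):
        t=0
        for c,(m,w) in D.items():
            s=sil(c,NEST,(v[0]*.01,v[1]*.01,v[2]*.1),np.zeros(2),(640,480)); t+=(np.abs(s-m)*w).sum()/1000
        return t
    v0=np.array([p0[0]*100,p0[1]*100,p0[2]*10])
    r=minimize(cost,v0,method="Nelder-Mead",options=dict(initial_simplex=v0+np.array([[0,0,0],[.6,0,0],[0,.6,0],[0,0,.4]]),xatol=.01,fatol=1e-4,maxiter=150))
    print(cams,(r.x*[.01,.01,.1]).round(4),r.fun)
nest(["top"]);nest(["scene"]);nest(["top","scene"])
a=cv2.imread("pics/scene_a.png")[225:290,310:362]; g=cv2.cvtColor(a,cv2.COLOR_BGR2GRAY); g=np.clip((g.astype(float)-40)*3,0,255).astype(np.uint8)
cv2.imwrite("pics/b2.png",cv2.resize(g,None,fx=9,fy=9,interpolation=cv2.INTER_CUBIC))
E
```

```text
top 5646.0
['top'] [0.5362 0.2202 0.0141] 0.11043749749660492
scene 9433.0
['scene'] [0.5335 0.2166 0.0129] 0.14431250095367432
top 5646.0
scene 9433.0
['top', 'scene'] [0.534  0.2175 0.0125] 0.3851875066757202
```

View pics/b2.png

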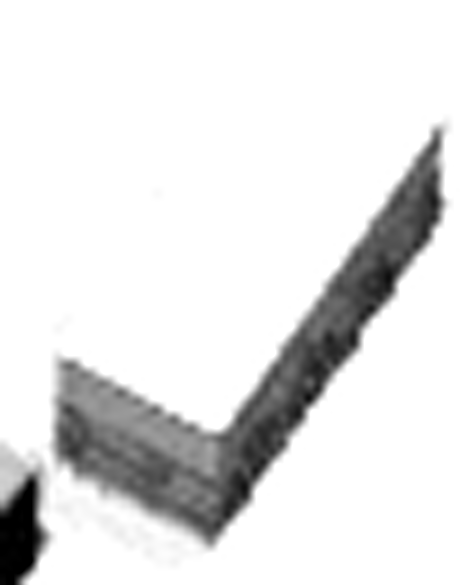

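Run:
```python
from h import *
g=cv2.imread("pics/scene_a.png",0).astype(np.float32)
for h,po in((.05,(.4618,-.013,.0819)),(.06,(.4644,-.011,.0818))):
    zs=np.linspace(h+.002,-.006,28)
    for nm,pts in dict(end=[(.06,b) for b in np.linspace(-.022,.022,12)],side=[(a,.025) for a in np.linspace(-.05,.055,20)]).items():
        pr=[]
        for z in zs:
            q=proj("scene",place(np.array([(a,b,z) for a,b in pts]),*po)).astype(np.float32)
            pr.append(cv2.remap(g,q[:,:1],q[:,1:],cv2.INTER_LINEAR).mean())
        print(h,nm,[(round(z*1000),int(v)) for z,v in zip(zs,pr)])
```

```text
0.05 end [(52, 127), (50, 104), (48, 90), (46, 86), (43, 88), (41, 88), (39, 88), (37, 88), (35, 88), (33, 87), (31, 85), (28, 80), (26, 75), (24, 74), (22, 75), (20, 75), (18, 73), (15, 71), (13, 71), (11, 72), (9, 73), (7, 71), (5, 70), (3, 73), (0, 79), (-2, 88), (-4, 98), (-6, 107)]
0.05 side [(52, 121), (50, 105), (48, 91), (46, 80), (43, 74), (41, 71), (39, 71), (37, 71), (35, 70), (33, 70), (31, 69), (28, 68), (26, 66), (24, 64), (22, 63), (20, 61), (18, 61), (15, 61), (13, 60), (11, 59), (9, 59), (7, 59), (5, 59), (3, 61), (0, 67), (-2, 77), (-4, 89), (-6, 103)]
0.06 end [(62, 165), (59, 151), (57, 126), (54, 100), (52, 87), (49, 87), (47, 88), (44, 88), (42, 88), (39, 88), (37, 87), (34, 82), (32, 76), (29, 74), (27, 75), (24, 75), (22, 72), (19, 71), (17, 72), (14, 73), (12, 71), (9, 71), (7, 76), (4, 85), (2, 97), (-1, 108), (-3, 117), (-6, 122)]
0.06 side [(62, 149), (59, 132), (57, 113), (54, 96), (52, 82), (49, 74), (47, 71), (44, 71), (42, 71), (39, 70), (37, 69), (34, 68), (32, 65), (29, 64), (27, 62), (24, 61), (22, 61), (19, 60), (17, 59), (14, 59), (12, 60), (9, 62), (7, 67), (4, 79), (2, 94), (-1, 110), (-3, 122), (-6, 131)]
```

```bash
cat >> h.py <<'E'
P0=P["scene"]["tvec"].copy()
def fixbias():
    # shift scene camera so that its fits agree with the top-fit frame midway: scene fits are (-1.8,-3.0)mm off top
    for c,s in(("scene",.5),("top",-.5)):
        Rm=cv2.Rodrigues(P[c]["rvec"])[0]; P[c]["tvec"]=P[c]["tvec"]+Rm@(np.array([-.0018,-.003,0])*s)
fixbias()
E
python3 - <<'E'
from h import *
ims={c:cv2.imread(f"pics/{c}_a.png")[:,:,::-1].copy() for c in("scene","top")}
for nm,px,h0 in(("s30",(366,210),.03),("s50",(326,212),.05),("s40",(409,274),.04),("blk",(315,263),.055)):
    r=[]
    for h in np.arange(h0-.015,h0+.0151,.005):
        p0=ray("top",px,h0); ms={c:seg(ims[c],c,p0) for c in ims}
        p,f=fit(ms,[boxpts(.12,.05,h)],guess(ms["top"],h)); r.append((round(h*1000),round(f,3),p.round(4).tolist()))
    print(nm,*r,sep="\n ")
E
```

```text
s30
 (15, np.float64(0.172), [0.6256, -0.1557, 0.0286])
 (20, np.float64(0.116), [0.6251, -0.1558, 0.0145])
 (25, np.float64(0.091), [0.6254, -0.1552, 0.0358])
 (30, np.float64(0.122), [0.6255, -0.1542, 0.0348])
 (35, np.float64(0.188), [0.6254, -0.1543, 0.0338])
 (40, np.float64(0.261), [0.6251, -0.1539, 0.0459])
 (45, np.float64(0.334), [0.6255, -0.1537, 0.0444])
s50
 (35, np.float64(0.174), [0.6119, -0.0424, -0.0289])
 (40, np.float64(0.127), [0.6115, -0.0421, -0.0315])
 (45, np.float64(0.094), [0.6122, -0.0418, -0.0315])
 (50, np.float64(0.113), [0.6115, -0.0412, -0.0219])
 (55, np.float64(0.166), [0.6113, -0.0412, -0.0226])
 (60, np.float64(0.221), [0.6109, -0.0414, -0.0303])
 (65, np.float64(0.271), [0.6113, -0.041, -0.0239])
s40
 (25, np.float64(0.167), [0.4407, -0.2801, 0.0824])
 (30, np.float64(0.123), [0.4403, -0.2797, 0.0814])
 (35, np.float64(0.096), [0.4405, -0.2792, 0.087])
 (40, np.float64(0.138), [0.4408, -0.2783, 0.0893])
 (45, np.float64(0.21), [0.4405, -0.2778, 0.0887])
 (50, np.float64(0.284), [0.4403, -0.2778, 0.1008])
 (55, np.float64(0.36), [0.4404, -0.2768, 0.1077])
blk
 (40, np.float64(0.208), [0.4655, -0.0096, 0.0821])
 (45, np.float64(0.171), [0.4654, -0.0097, 0.0853])
 (50, np.float64(0.131), [0.4652, -0.0097, 0.0825])
 (55, np.float64(0.093), [0.4654, -0.0096, 0.0825])
 (60, np.float64(0.093), [0.4653, -0.0094, 0.0833])
 (65, np.float64(0.132), [0.4655, -0.0089, 0.0818])
 (70, np.float64(0.175), [0.465, -0.0093, 0.0833])
```

```bash
cat >> h.py <<'E'
def scr(ims,p0=(.470,-.405,-.05)):
    D={}
    for c in ims:
        m=np.zeros((480,640),bool)
        for q in([0,0,.033],[.06,0,.03],[-.06,0,.03],[0,0,.095]): m|=seg(ims[c],c,place(np.array([q]),*p0)[0])
        v=ims[c].max(2); li=(m&(v>55)).astype(np.float32); D[c]=(m.astype(np.float32),li)
    def cost(v):
        t=0
        for c,(m,li) in D.items():
            s=sil(c,[bx(-65,65,-20,20,3,33),bx(-35,35,-11,11,33,95)],(v[3]*.01,v[4]*.01,v[5]*.1),np.zeros(2),(640,480))
            a=np.maximum(s,sil(c,[bx(-80,80,-35,35,0,3)],(v[0]*.01,v[1]*.01,v[2]*.1),np.zeros(2),(640,480)))
            t+=np.abs(a-m).sum()/1000+np.abs(s-li).sum()/1000
        return t
    w=np.array([p0[0]*100,p0[1]*100,p0[2]*10]*2)
    for k in range(2):
        r=minimize(cost,w,method="Nelder-Mead",options=dict(initial_simplex=w+np.vstack([np.zeros(6),np.eye(6)*.6]),xatol=.01,fatol=1e-4,maxiter=400)); w=r.x
    return r.x*[.01,.01,.1]*1 if False else r.x*np.array([.01,.01,.1]*2),r.fun,D
E
python3 - <<'E'
from h import *
ims={c:cv2.imread(f"pics/{c}_a.png")[:,:,::-1].copy() for c in("scene","top")}
print(ray("top",(452,268),.03))
r,f,D=scr(ims,(ray("top",(452,270),0)[0],ray("top",(452,270),0)[1],-.06)); print("mat",r[:3].round(4),"scraper",r[3:].round(4),f,[(int(a.sum()),int(b.sum())) for a,b in D.values()])
for c in ims:
    o=ims[c][:,:,::-1].copy()
    for (b,ps) in ((bx(-80,80,-35,35,0,3),r[:3]),(bx(-65,65,-20,20,3,33),r[3:]),(bx(-35,35,-11,11,33,95),r[3:])):
        pass
    (x0,y0)=(430,230) if c=="top" else (180,145)
    o=cv2.resize(o[y0:y0+80,x0:x0+80],None,fx=7,fy=7,interpolation=cv2.INTER_CUBIC)
    for (b,ps,col) in ((bx(-80,80,-35,35,0,3),r[:3],(0,0,255)),(bx(-65,65,-20,20,3,33),r[3:],(0,255,0)),(bx(-35,35,-11,11,33,95),r[3:],(255,0,0))):
        q=(proj(c,place(b,*ps))-[x0,y0]+.5)*7; cv2.polylines(o,[cv2.convexHull(q.astype(np.float32)).astype(int)],True,col,1)
    cv2.imwrite(f"pics/scr_{c}.png",o)
E
```

```text
[ 0.45960304 -0.40094492  0.03      ]
mat [ 0.4572 -0.4048 -0.0786] scraper [ 0.4598 -0.4022 -0.1022] 0.4508749842643738 [(1617, 1268), (1264, 677)]
```

```bash
python3 -c "
import cv2,numpy as np
cv2.imwrite('pics/scr.png',cv2.resize(np.hstack([cv2.imread('pics/scr_top.png'),cv2.imread('pics/scr_scene.png')]),(800,400)))"
```

```text
(no output)
```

View pics/scr.png

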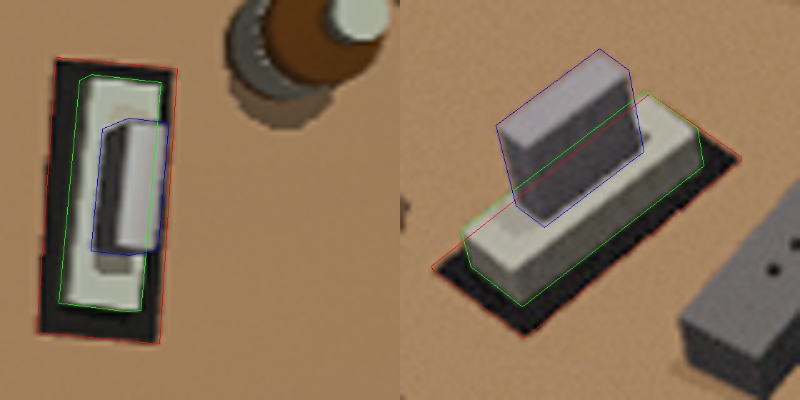

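```bash
cat > g.py <<'E'
import sys
from h import *
go(*[float(a) for a in sys.argv[1:5]])
E
python3 g.py .46 -.4045 .15 -.085
```

```text
t 1.70 tcp [ 0.1612 -0.6297  0.2313] gap 0.0851 F [-0.  -0.6  0.4]
 shift now-frame cm [ 34.53 -14.4    8.13]  shift target-frame [ 27.86 -24.97   8.13]  turn [ 0.    0.   19.23]
```

Call:
step_arm(plan="0 3.4 -1.4 0.5 0 0 6.4;0 3.4 -1.4 0.5 0 0 6.4;0 3.0 -2.0 0.5 0 0 6.4;0 3.0 -2.6 0.6 0 0 0;0 3.0 -2.6 0.6 0 0 0", force=40)

```text
time: 2.12
tcp_pos: [0.3172, -0.5204, 0.2043]
tool_rot: [3.138, -0.135, 0.0]
force: [0.4, -0.6, 0.5]
finger_gap: 0.0853
```

```bash
python3 g.py .46 -.4045 .15 -.085
```

```text
t 2.12 tcp [ 0.3172 -0.5204  0.2043] gap 0.0853 F [ 0.4 -0.6  0.5]
 shift now-frame cm [ 13.23 -12.78   5.42]  shift target-frame [ 13.24 -12.76   5.43]  turn [ 0.02 -0.01 -0.04]
```

Call:
step_arm(plan="100 2.8 -2.7 1.0 0 0 0;100 2.8 -2.7 1.0 0 0 0;100 2.8 -2.7 1.0 0 0 0;100 2.8 -2.7 1.0 0 0 0;100 0 0 0 0 0 0")

```text
time: 2.53
tcp_pos: [0.4436, -0.4151, 0.1623]
tool_rot: [-3.134, 0.115, -0.002]
force: [0.2, 1.8, -0.7]
finger_gap: 0.0517
```

```bash
python3 g.py .46 -.4045 .049 -.085;python3 - <<'E'
from h import *
snap("b")
E
```

```text
t 2.53 tcp [ 0.4436 -0.4151  0.1623] gap 0.0517 F [ 0.2  1.8 -0.7]
 shift now-frame cm [ 1.54 -1.12 11.34]  shift target-frame [ 1.54 -1.19 11.33]  turn [-0.3  -0.06  0.67]
```

View pics/scene_b.png

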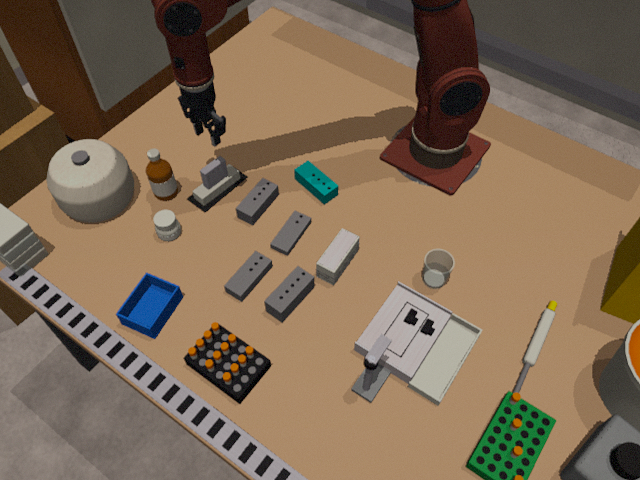

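Call:
step_arm(plan="100 1.5 -1.2 1.5 0 0 0;100 0 0 3.0 0 0 0;100 0 0 3.0 0 0 0;100 0 0 2.0 0 0 0;100 0 0 0 0 0 0")

```text
time: 3.05
tcp_pos: [0.4492, -0.4123, 0.065]
tool_rot: [-3.135, 0.136, 0.009]
force: [-0.6, 0.6, -0.4]
finger_gap: 0.0521
```

```bash
python3 g.py .46 -.4045 .049 -.085
```

```text
t 3.05 tcp [ 0.4492 -0.4123  0.065 ] gap 0.0521 F [-0.6  0.6 -0.4]
 shift now-frame cm [ 1.02 -0.87  1.6 ]  shift target-frame [ 1.01 -0.87  1.6 ]  turn [-0.18  0.35 -0.08]
```

Call:
step_arm(plan="100 1.0 -0.85 0.8 0 0 0;100 0 0 0.8 0 0 0;100 0 0 0 0 0 0")

```text
time: 3.3
tcp_pos: [0.4642, -0.4045, 0.0531]
tool_rot: [-3.139, 0.131, -0.001]
force: [-1.5, -0.4, 0.1]
finger_gap: 0.0519
```

```bash
python3 g.py .46 -.4045 .049 -.085
```

```text
t 3.30 tcp [ 0.4642 -0.4045  0.0531] gap 0.0519 F [-1.5 -0.4  0.1]
 shift now-frame cm [-0.42  0.04  0.41]  shift target-frame [-0.42  0.04  0.41]  turn [-0.01 -0.02  0.11]
```

Call:
step_arm(plan="255 -0.2 0 0.3 0 0 0;255 0 0 0 0 0 0;255 0 0 0 0 0 0;255 0 0 0 0 0 0;255 0 0 0 0 0 0", force=60)

```text
time: 3.72
tcp_pos: [0.4613, -0.4051, 0.0506]
tool_rot: [3.138, -0.133, 0.0]
force: [0.5, -0.6, -1.4]
finger_gap: 0.0212
```

Call:
step_arm(plan="255 0 0 0 0 0 0;255 0 0 0 0 0 0")

```text
time: 3.88
tcp_pos: [0.4613, -0.4051, 0.0505]
tool_rot: [3.138, -0.133, 0.0]
force: [-0.6, -0.4, -0.0]
finger_gap: 0.0217
```

Call:
step_arm(plan="255 0 0 -2.0 0 0 0;255 0 0 -4.0 0 0 0;255 0.2 -1.5 -3.5 0 0 3.0;255 0.4 -4.0 -2.0 0 0 2.6;255 0.4 -4.1 0 0 0 0")

```text
time: 4.3
tcp_pos: [0.4861, -0.3167, 0.1691]
tool_rot: [3.123, -0.298, 0.011]
force: [2.1, 0.1, -3.0]
finger_gap: 0.0213
```

```bash
python3 g.py .5205 .171 .13 .0135
```

```text
t 4.30 tcp [ 0.4861 -0.3167  0.1691] gap 0.0213 F [ 2.1  0.1 -3. ]
 shift now-frame cm [ -5.86 -48.56   3.69]  shift target-frame [  4.1  -48.72   3.91]  turn [  0.25  -0.39 -11.66]
```

Call:
step_arm(plan="255 -0.2 -4.1 0 0 0 -6;255 0.2 -4.1 0 0 0 -5.6;255 0.4 -4.1 0 0 0 0;255 0.4 -4.1 0 0 0 0;255 0.4 -4.1 0 0 0 0")

```text
time: 4.72
tcp_pos: [0.5045, -0.1076, 0.1639]
tool_rot: [3.141, 0.032, 0.0]
force: [0.2, -0.4, -3.8]
finger_gap: 0.0217
```

Call:
step_arm(plan="255 0.4 -4.1 0 0 0 0;255 0.4 -4.1 0 0 0 0;255 0.4 -4.1 0 0 0 0;255 0.4 -4.1 0 0 0 0;255 0.4 -4.1 0 0 0 0")

```text
time: 5.13
tcp_pos: [0.5203, 0.0977, 0.164]
tool_rot: [3.141, 0.032, 0.0]
force: [1.3, -0.7, -3.8]
finger_gap: 0.0214
```

```bash
python3 g.py .5205 .171 .13 .0135
```

```text
t 5.13 tcp [0.5203 0.0977 0.164 ] gap 0.0214 F [ 1.3 -0.7 -3.8]
 shift now-frame cm [ 0.16 -7.32  3.4 ]  shift target-frame [ 0.12 -7.32  3.4 ]  turn [ 0.01 -0.02  0.38]
```

Call:
step_arm(plan="255 0 -3.6 0.8 0 0 0.3;255 0 -3.2 0.8 0 0 0;255 0 -0.4 1 0 0 0;255 0 0 0.6 0 0 0;255 0 0 0 0 0 0")

```text
time: 5.55
tcp_pos: [0.5184, 0.167, 0.1302]
tool_rot: [3.14, 0.025, -0.004]
force: [-0.1, -1.2, -2.8]
finger_gap: 0.021
```

```bash
python3 g.py .5205 .171 .079 .0135;python3 - <<'E'
from h import *
i=snap("c")
for c,(x0,y0) in dict(top=(180,165),scene=(330,220)).items(): cv2.imwrite(f"pics/{c}_c2.png",cv2.resize(i[c][y0:y0+190,x0:x0+190,::-1],None,fx=3,fy=3))
cv2.imwrite("pics/c2.png",np.hstack([cv2.imread(f"pics/{c}_c2.png")[:,:400*570//400] for c in("top","scene")])[:, :1140]); cv2.imwrite("pics/c2.png",cv2.resize(cv2.imread("pics/c2.png"),(800,400)))
E
```

```text
t 5.55 tcp [0.5184 0.167  0.1302] gap 0.0210 F [-0.1 -1.2 -2.8]
 shift now-frame cm [ 0.23 -0.4   5.12]  shift target-frame [ 0.21 -0.4   5.12]  turn [0.06 0.16 0.12]
```

View pics/c2.png

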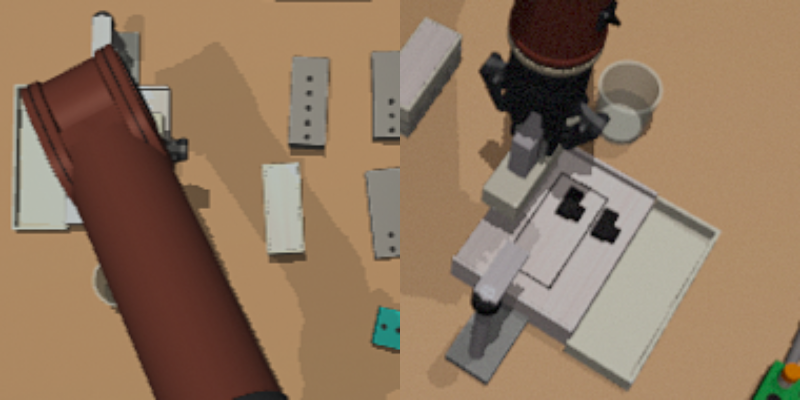

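Call:
step_arm(plan="255 0.3 -0.3 1.5 0 0 0;255 0 0 1.5 0 0 0;255 0 0 1.0 0 0 0;255 0 0 0.6 0 0 0;255 0 0 0 0 0 0")

```text
time: 6.07
tcp_pos: [0.522, 0.1696, 0.0849]
tool_rot: [3.141, 0.022, -0.003]
force: [0.4, -0.1, -3.3]
finger_gap: 0.021
```

```bash
python3 g.py .5205 .171 .079 .0135
```

```text
t 6.07 tcp [0.522  0.1696 0.0849] gap 0.0210 F [ 0.4 -0.1 -3.3]
 shift now-frame cm [-0.14 -0.14  0.6 ]  shift target-frame [-0.14 -0.14  0.59]  turn [0.04 0.09 0.02]
```

Call:
step_arm(plan="255 0 0 0.4 0 0 0;255 0 0 0.2 0 0 0;255 0 0 0 0 0 0")

```text
time: 6.32
tcp_pos: [0.5225, 0.1707, 0.08]
tool_rot: [-3.141, -0.024, -0.0]
force: [0.3, -0.0, -2.5]
finger_gap: 0.0215
```

```bash
python3 g.py .5205 .171 .078 .0135;python3 - <<'E'
from h import *
i=snap("d")
cv2.imwrite("pics/d2.png",cv2.resize(i["scene"][220:420,330:490,::-1],None,fx=3,fy=3))
E
```

```text
t 6.32 tcp [0.5225 0.1707 0.08  ] gap 0.0215 F [ 0.3 -0.  -2.5]
 shift now-frame cm [-0.2  -0.03  0.2 ]  shift target-frame [-0.2  -0.03  0.2 ]  turn [-0.   -0.01  0.09]
```

View pics/d2.png

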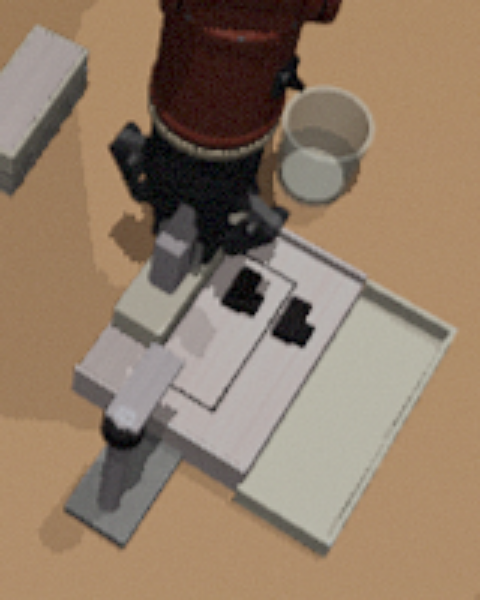

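Call:
step_arm(plan="255 -0.1 -0.6 0.15 0 0 0;255 0 -1.2 0 0 0 0;255 0 -1.4 0 0 0 0;255 0 -1.4 0 0 0 0;255 0 -1.4 0 0 0 0")

```text
time: 6.83
tcp_pos: [0.5202, 0.2328, 0.0786]
tool_rot: [-3.141, -0.025, -0.0]
force: [-0.4, 0.9, -2.4]
finger_gap: 0.0215
```

Call:
step_arm(plan="255 0 -1.4 0 0 0 0;255 0 -1.4 0 0 0 0;255 0 -1.2 0 0 0 0;255 0 -0.6 0 0 0 0;255 0 0 0 0 0 0")

```text
time: 7.25
tcp_pos: [0.5191, 0.2793, 0.0785]
tool_rot: [-3.14, -0.028, 0.0]
force: [-0.1, 0.6, -2.2]
finger_gap: 0.0212
```

```bash
python3 g.py .521 .278 .078 .0135;python3 - <<'E'
from h import *
i=snap("e")
cv2.imwrite("pics/e2.png",cv2.resize(i["scene"][220:420,330:490,::-1],None,fx=3,fy=3))
E
```

```text
t 7.25 tcp [0.5191 0.2793 0.0785] gap 0.0212 F [-0.1  0.6 -2.2]
 shift now-frame cm [0.19 0.13 0.05]  shift target-frame [0.19 0.13 0.05]  turn [-0.07  0.01  0.25]
```

View pics/e2.png

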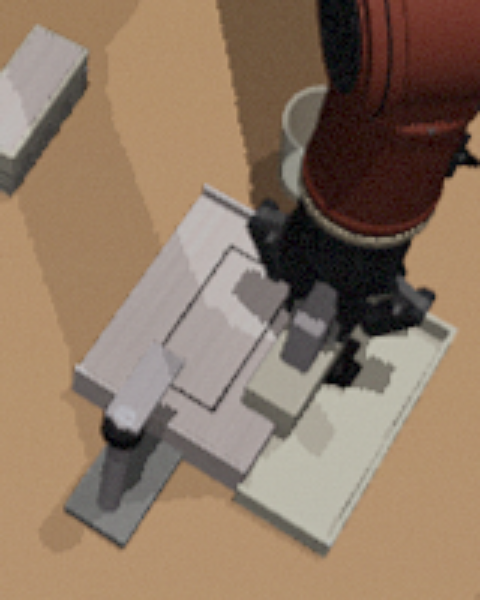

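Call:
step_arm(plan="255 0 -0.8 0 0 0 0;255 0 0 0 0 0 0;255 0 0 -1.5 0 0 0;255 0 0.5 -3.5 0 0 0;255 0 3 -3.0 0 0 0")

```text
time: 7.77
tcp_pos: [0.5184, 0.255, 0.1589]
tool_rot: [-3.138, -0.034, 0.003]
force: [0.7, -0.0, -2.2]
finger_gap: 0.0212
```

Call:
step_arm(plan="255 0 4.1 0 0 0 0;255 0 4.1 0 0 0 0;255 0 4.1 0 0 0 0;255 0 4.1 0 0 0 0;255 0 4.1 0 0 0 0")

```text
time: 8.18
tcp_pos: [0.523, 0.0432, 0.1582]
tool_rot: [3.141, 0.023, 0.001]
force: [1.2, -0.5, -3.1]
finger_gap: 0.0213
```

```bash
python3 g.py .46 -.4045 .15 -.0786;python3 - <<'E'
from h import *
i=snap("f")
cv2.imwrite("pics/f2.png",np.hstack([cv2.resize(i["scene"][270:420,340:490,::-1],(400,400),interpolation=2),cv2.resize(i["top"][165:315,170:320,::-1],(400,400),interpolation=2)]))
E
```

```text
t 8.18 tcp [0.523  0.0432 0.1582] gap 0.0213 F [ 1.2 -0.5 -3.1]
 shift now-frame cm [-6.95 44.67  0.83]  shift target-frame [-2.76 45.12  0.82]  turn [ 0.01 -0.05  5.35]
```

View pics/f2.png

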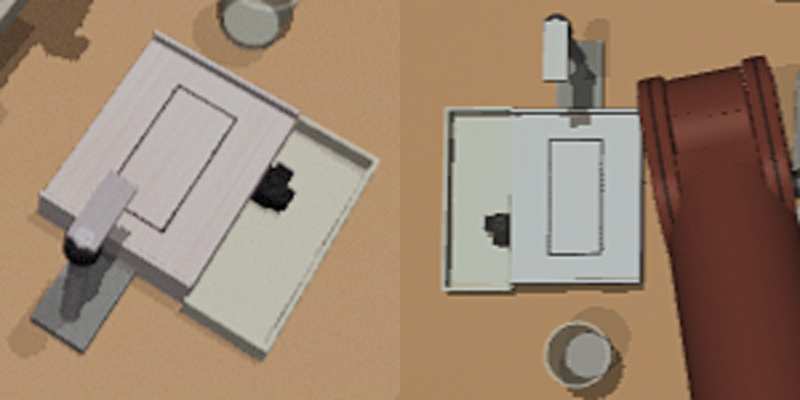

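Call:
step_arm(plan="255 -0.4 4.1 0 0 0 2.7;255 -0.4 4.1 0 0 0 2.7;255 -0.3 4.1 0 0 0 0;255 -0.3 4.1 0 0 0 0;255 -0.3 4.1 0 0 0 0")

```text
time: 8.7
tcp_pos: [0.4953, -0.1603, 0.1582]
tool_rot: [3.139, -0.125, 0.001]
force: [0.7, 0.2, -2.7]
finger_gap: 0.0215
```

Call:
step_arm(plan="255 -0.3 4.1 0 0 0 0;255 -0.3 4.1 0 0 0 0;255 -0.3 4.1 0 0 0 0;255 -0.3 4.1 0 0 0 0;255 -0.3 4.1 0 0 0 0")

```text
time: 9.12
tcp_pos: [0.4641, -0.3635, 0.1581]
tool_rot: [3.139, -0.125, 0.0]
force: [0.8, -0.0, -2.9]
finger_gap: 0.0218
```

```bash
python3 g.py .4585 -.4045 .12 -.0786
```

```text
t 9.12 tcp [ 0.4641 -0.3635  0.1581] gap 0.0218 F [ 0.8 -0.  -2.9]
 shift now-frame cm [-0.24  4.13  3.81]  shift target-frame [-0.24  4.13  3.81]  turn [ 0.02 -0.02 -0.05]
```

Call:
step_arm(plan="255 -0.2 2.5 1.0 0 0 0;255 0 1.6 2.0 0 0 0;255 0 0 2.5 0 0 0;255 0 0 2.0 0 0 0;255 0 0 0.8 0 0 0")

```text
time: 9.53
tcp_pos: [0.4579, -0.4014, 0.0716]
tool_rot: [-3.136, 0.126, 0.006]
force: [-0.9, -0.2, -4.2]
finger_gap: 0.0214
```

Call:
step_arm(plan="255 0 0 0 0 0 0;255 0 0 0 0 0 0")

```text
time: 9.7
tcp_pos: [0.4599, -0.4021, 0.0754]
tool_rot: [-3.139, 0.124, -0.0]
force: [0.6, 0.2, -2.2]
finger_gap: 0.0211
```

```bash
python3 g.py .4585 -.4045 .051 -.0786
```

```text
t 9.70 tcp [ 0.4599 -0.4021  0.0754] gap 0.0211 F [ 0.6  0.2 -2.2]
 shift now-frame cm [-0.12  0.25  2.44]  shift target-frame [-0.12  0.25  2.44]  turn [-0.01 -0.01 -0.01]
```

Call:
step_arm(plan="255 -0.1 0.25 0.9 0 0 0;255 0 0 0.7 0 0 0;255 0 0 0.4 0 0 0;255 0 0 0.2 0 0 0;255 0 0 0 0 0 0")

```text
time: 10.12
tcp_pos: [0.4581, -0.4044, 0.0523]
tool_rot: [-3.139, 0.124, 0.001]
force: [0.0, -0.5, -2.4]
finger_gap: 0.0214
```

```bash
python3 g.py .4585 -.4045 .0505 -.0786
```

```text
t 10.12 tcp [ 0.4581 -0.4044  0.0523] gap 0.0214 F [ 0.  -0.5 -2.4]
 shift now-frame cm [0.04 0.   0.18]  shift target-frame [0.04 0.   0.18]  turn [-0.03  0.04 -0.02]
```

Call:
step_arm(plan="255 0 0 0.15 0 0 0;255 0 0 0 0 0 0;255 0 0 0.1 0 0 0;255 0 0 0 0 0 0")

```text
time: 10.45
tcp_pos: [0.4586, -0.4048, 0.0506]
tool_rot: [3.139, -0.124, 0.001]
force: [0.7, 0.2, -0.5]
finger_gap: 0.0214
```

Call:
step_arm(plan="100 0 0 0 0 0 0;100 0 0 0 0 0 0;100 0 0 0 0 0 0;100 0 0 0 0 0 0;100 0 0 -1 0 0 0")

```text
time: 10.87
tcp_pos: [0.4574, -0.404, 0.0589]
tool_rot: [-3.137, 0.124, 0.004]
force: [-0.1, -0.5, -0.1]
finger_gap: 0.0521
```

Call:
step_arm(plan="100 0 0 -3 0 0 0;100 0 0 -4 0 0 0;60 0 0 -4 0 0 0;0 0 -1 -2 0 0 0;0 0 -2 0 0 0 0")

```text
time: 11.28
tcp_pos: [0.4621, -0.3785, 0.1973]
tool_rot: [3.132, -0.129, 0.012]
force: [0.3, -0.2, 0.0]
finger_gap: 0.0847
```

```bash
python3 g.py .4408 -.2783 .12 .089;python3 - <<'E'
from h import *
i=snap("g")
cv2.imwrite("pics/g2.png",np.hstack([cv2.resize(i["scene"][120:270,140:290,::-1],(400,400),interpolation=2),cv2.resize(i["top"][190:340,350:500,::-1],(400,400),interpolation=2)]))
E
```

```text
t 11.28 tcp [ 0.4621 -0.3785  0.1973] gap 0.0847 F [ 0.3 -0.2  0. ]
 shift now-frame cm [-3.01 -9.86  7.65]  shift target-frame [ -1.23 -10.17   7.73]  turn [ 0.39 -0.42 -9.83]
```

View pics/g2.png

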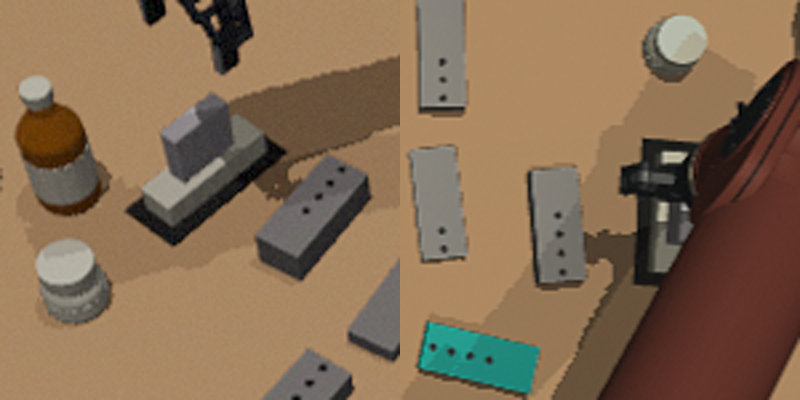

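Call:
step_arm(plan="0 -0.8 -3.0 1.5 0 0 -5;0 -0.5 -3.5 2.0 0 0 -4.8;0 0 -2.8 2.0 0 0 0;0 0 -0.9 1.5 0 0 0;0 0 0 0 0 0 0")

```text
time: 11.8
tcp_pos: [0.4447, -0.2691, 0.1177]
tool_rot: [-3.135, -0.15, 0.007]
force: [-1.1, -0.6, -0.9]
finger_gap: 0.0854
```

```bash
python3 g.py .4408 -.2783 .01 .089
```

```text
t 11.80 tcp [ 0.4447 -0.2691  0.1177] gap 0.0854 F [-1.1 -0.6 -0.9]
 shift now-frame cm [-0.44  0.91 10.77]  shift target-frame [-0.47  0.88 10.77]  turn [-0.19  0.23  0.37]
```

Call:
step_arm(plan="0 -0.5 0.9 1 0 0 0.3;0 0 0 2.5 0 0 0;0 0 0 2.5 0 0 0;0 0 0 1.5 0 0 0;0 0 0 0 0 0 0")

```text
time: 12.22
tcp_pos: [0.4402, -0.2837, 0.0427]
tool_rot: [-3.137, -0.132, 0.006]
force: [-0.7, -0.1, 1.0]
finger_gap: 0.0855
```

Call:
step_arm(plan="0 0 0 0.8 0 0 0;0 0 0 0 0 0 0")

```text
time: 12.38
tcp_pos: [0.4423, -0.2834, 0.0373]
tool_rot: [3.138, 0.134, 0.0]
force: [-0.0, -0.8, 0.6]
finger_gap: 0.0851
```

```bash
python3 g.py .4408 -.2783 .01 .089
```

```text
t 12.38 tcp [ 0.4423 -0.2834  0.0373] gap 0.0851 F [-0.  -0.8  0.6]
 shift now-frame cm [-0.11 -0.52  2.73]  shift target-frame [-0.1  -0.52  2.73]  turn [ 0.03 -0.01 -0.22]
```

Call:
step_arm(plan="0 -0.1 -0.5 1.0 0 0 -0.2;0 0 0 0.9 0 0 0;0 0 0 0.5 0 0 0;0 0 0 0.3 0 0 0;0 0 0 0 0 0 0")

```text
time: 12.8
tcp_pos: [0.4405, -0.2768, 0.0096]
tool_rot: [-3.138, -0.142, 0.001]
force: [-0.5, 0.6, 0.3]
finger_gap: 0.0855
```

```bash
python3 g.py .4408 -.2783 .01 .089
python3 - <<'E'
from h import *
i=snap("h")
cv2.imwrite("pics/h2.png",cv2.resize(i["scene"][120:270,190:340,::-1],(500,500),interpolation=2))
E
```

```text
t 12.80 tcp [ 0.4405 -0.2768  0.0096] gap 0.0855 F [-0.5  0.6  0.3]
 shift now-frame cm [ 0.02  0.16 -0.04]  shift target-frame [ 0.02  0.16 -0.04]  turn [-0.04  0.05  0.08]
```

View pics/h2.png

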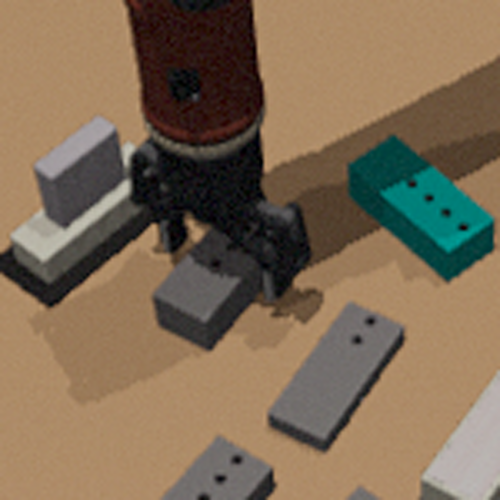

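Call:
step_arm(plan="255 0 0.1 0 0 0 0;255 0 0 0 0 0 0;255 0 0 0 0 0 0;255 0 0 0 0 0 0;255 0 0 0 0 0 0", force=60)

```text
time: 13.32
tcp_pos: [0.4413, -0.2782, 0.0109]
tool_rot: [3.138, 0.141, 0.001]
force: [-0.9, -0.1, 5.0]
finger_gap: 0.0487
```

Call:
step_arm(plan="255 0 0 0 0 0 0;255 0 0 -1.0 0 0 0;255 0 0 -3.0 0 0 0;255 0 0 -4 0 0 0;255 0 0 -3 0 0 0")

```text
time: 13.73
tcp_pos: [0.4407, -0.2777, 0.1227]
tool_rot: [-3.138, -0.142, 0.0]
force: [0.0, -0.6, -3.0]
finger_gap: 0.0492
```

```bash
python3 g.py .535 .2184 .16 .0135
```

```text
t 13.73 tcp [ 0.4407 -0.2777  0.1227] gap 0.0492 F [ 0.  -0.6 -3. ]
 shift now-frame cm [ 13.88 -48.56  -3.72]  shift target-frame [ 10.1  -49.48  -3.73]  turn [-0.02  0.01  4.41]
```

Call:
step_arm(plan="255 0.9 -4.0 -0.5 0 0 4.4;255 0.8 -4.0 0 0 0 0;255 0.8 -4.0 0 0 0 0;255 0.8 -4.0 0 0 0 0;255 0.8 -4.0 0 0 0 0")

```text
time: 14.15
tcp_pos: [0.4756, -0.0751, 0.1258]
tool_rot: [3.141, 0.021, -0.0]
force: [1.7, -0.3, -3.1]
finger_gap: 0.0489
```

Call:
step_arm(plan="255 0.8 -4.0 0 0 0 0;255 0.8 -4.0 0 0 0 0;255 0.8 -4.0 0 0 0 0;255 0.8 -4.0 0 0 0 0;255 0.8 -4.0 0 0 0 0")

```text
time: 14.57
tcp_pos: [0.513, 0.1253, 0.1257]
tool_rot: [3.141, 0.021, -0.0]
force: [1.9, -0.7, -3.3]
finger_gap: 0.0489
```

```bash
python3 g.py .5355 .2184 .08 .0135
```

```text
t 14.57 tcp [0.513  0.1253 0.1257] gap 0.0489 F [ 1.9 -0.7 -3.3]
 shift now-frame cm [ 2.37 -9.28  4.57]  shift target-frame [ 2.37 -9.28  4.57]  turn [ 0.03  0.01 -0.02]
```

Call:
step_arm(plan="255 0.8 -3.5 0.5 0 0 0;255 0.8 -3.0 1.0 0 0 0;255 0.5 -1.5 1.5 0 0 0;255 0 0 1.2 0 0 0;255 0 0 0 0 0 0")

```text
time: 14.98
tcp_pos: [0.5313, 0.2038, 0.0807]
tool_rot: [3.14, 0.024, -0.008]
force: [-1.4, -1.3, -3.8]
finger_gap: 0.049
```

Call:
step_arm(plan="255 0 0 0 0 0 0")

```text
time: 15.07
tcp_pos: [0.5326, 0.2024, 0.0827]
tool_rot: [3.14, 0.02, -0.004]
force: [0.1, -1.3, -3.4]
finger_gap: 0.0491
```

```bash
python3 g.py .5355 .2184 .043 .0135
```

```text
t 15.07 tcp [0.5326 0.2024 0.0827] gap 0.0491 F [ 0.1 -1.3 -3.4]
 shift now-frame cm [ 0.32 -1.6   3.97]  shift target-frame [ 0.31 -1.59  3.97]  turn [ 0.08  0.13 -0.04]
```

Call:
step_arm(plan="255 0.3 -1.6 1.0 0 0 0;255 0 0 1.0 0 0 0;255 0 0 0.8 0 0 0;255 0 0 0.4 0 0 0;255 0 0 0 0 0 0")

```text
time: 15.48
tcp_pos: [0.5357, 0.2182, 0.0506]
tool_rot: [3.14, 0.019, -0.002]
force: [-0.2, -0.6, -3.8]
finger_gap: 0.0492
```

Call:
step_arm(plan="255 0 0 0 0 0 0")

```text
time: 15.57
tcp_pos: [0.5363, 0.2189, 0.0515]
tool_rot: [3.141, 0.019, -0.0]
force: [-0.3, 0.5, -3.1]
finger_gap: 0.0492
```

```bash
python3 g.py .5355 .2184 .041 .0135;  python3 - <<'E'
from h import *
i=snap("i")
cv2.imwrite("pics/i2.png",cv2.resize(i["scene"][260:420,340:500,::-1],(560,560),interpolation=2))
E
```

```text
t 15.57 tcp [0.5363 0.2189 0.0515] gap 0.0492 F [-0.3  0.5 -3.1]
 shift now-frame cm [-0.08  0.05  1.05]  shift target-frame [-0.08  0.05  1.05]  turn [ 0.03  0.01 -0.07]
```

View pics/i2.png

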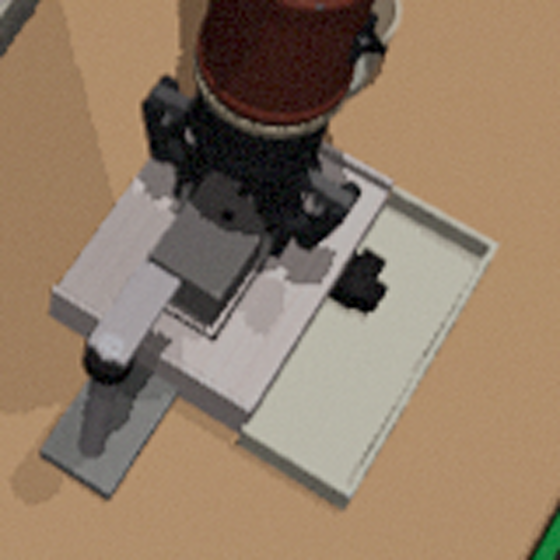

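Call:
step_arm(plan="255 -0.08 0.05 0.4 0 0 0;255 0 0 0.3 0 0 0;255 0 0 0.2 0 0 0;255 0 0 0.1 0 0 0;255 0 0 0 0 0 0")

```text
time: 16.08
tcp_pos: [0.5352, 0.2193, 0.0412]
tool_rot: [3.141, 0.021, -0.001]
force: [0.9, 0.3, -2.7]
finger_gap: 0.0487
```

Call:
step_arm(plan="255 0 0 0.1 0 0 0;255 0 0 0 0 0 0")

```text
time: 16.25
tcp_pos: [0.5354, 0.2195, 0.041]
tool_rot: [3.141, 0.021, 0.0]
force: [-2.7, -1.2, 4.5]
finger_gap: 0.0488
```

Call:
step_arm(plan="0 0 0 0 0 0 0;0 0 0 0 0 0 0;0 0 0 0 0 0 0;0 0 0 0 0 0 0;0 0 0 0 0 0 0")

```text
time: 16.67
tcp_pos: [0.5355, 0.2195, 0.0404]
tool_rot: [-3.141, -0.021, -0.0]
force: [-0.7, -0.1, 0.3]
finger_gap: 0.0851
```

Call:
step_arm(plan="0 0 0 -1 0 0 0;0 0 0 -3 0 0 0;0 0 0 -4 0 0 0;0 0 2 -2 0 0 0;0 0 4 0 0 0 0")

```text
time: 17.08
tcp_pos: [0.538, 0.1656, 0.1468]
tool_rot: [-3.136, -0.033, -0.013]
force: [1.4, 0.3, 0.7]
finger_gap: 0.0851
```

Call:
step_arm(plan="0 0 4.1 0 0 0 0;0 0 4.1 0 0 0 0;0 0 4.1 0 0 0 0;0 0.8 4 0 0 0 0;0 0.8 4.0 0 0 0 0")

```text
time: 17.5
tcp_pos: [0.5548, -0.0454, 0.1416]
tool_rot: [3.141, 0.021, 0.002]
force: [1.6, 0.8, 0.1]
finger_gap: 0.0854
```

```bash
python3 g.py .6255 -.1542 .09 .04;  python3 - <<'E'
from h import *
i=snap("j")
for c in i:
    m=np.zeros((480,640),bool)
    # outline overlay
    x0,y0=(340,260) if c=="scene" else (170,165)
    o=cv2.resize(i[c][y0:y0+150,x0:x0+150,::-1],(900,900),interpolation=2)
    for b,p,col in((boxpts(.12,.05,.04),(.535,.2184,.0135,.03),(0,0,255)),):
        q=(proj(c,place(b,*p))-[x0,y0]+.5)*6; cv2.polylines(o,[q[4:].astype(int)],True,col,1)
    cv2.imwrite(f"pics/{c}_j2.png",cv2.resize(o[200:800,100:700] if c=="scene" else o[:650,:650],(400,400)))
cv2.imwrite("pics/j2.png",np.hstack([cv2.imread(f"pics/{c}_j2.png") for c in i]))
E
```

```text
t 17.50 tcp [ 0.5548 -0.0454  0.1416] gap 0.0854 F [1.6 0.8 0.1]
 shift now-frame cm [ 6.92 10.97  5.17]  shift target-frame [ 6.63 11.16  5.16]  turn [ 0.02 -0.07 -1.51]
```

View pics/j2.png

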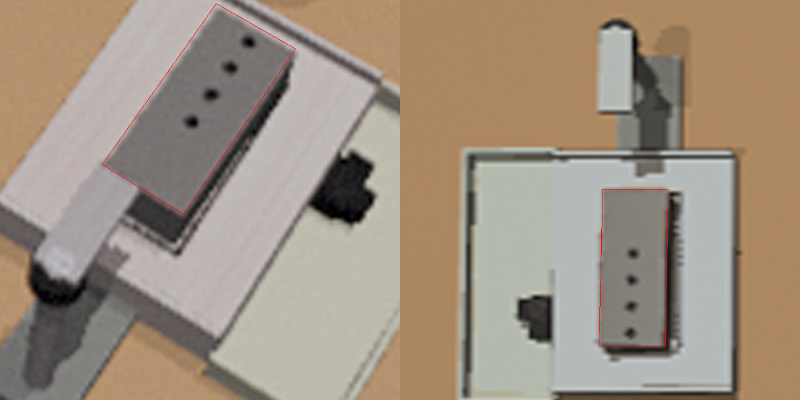

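Call:
step_arm(plan="0 2.3 3.7 1.0 0 0 -1.5;0 2.3 3.7 1.0 0 0 0;0 2.0 3.4 1.0 0 0 0;0 0 0.3 1.0 0 0 0;0 0 0 0 0 0 0")

```text
time: 18.02
tcp_pos: [0.6203, -0.1502, 0.0995]
tool_rot: [-3.141, -0.055, 0.005]
force: [-0.7, 0.7, -0.4]
finger_gap: 0.0853
```

Call:
step_arm(plan="0 0 0 0 0 0 0")

```text
time: 18.1
tcp_pos: [0.6207, -0.1468, 0.1015]
tool_rot: [-3.14, -0.062, 0.002]
force: [-0.3, 0.9, -0.1]
finger_gap: 0.0856
```

```bash
python3 g.py .6255 -.1545 .007 .038
```

```text
t 18.10 tcp [ 0.6207 -0.1468  0.1015] gap 0.0856 F [-0.3  0.9 -0.1]
 shift now-frame cm [0.46 0.8  9.45]  shift target-frame [0.45 0.79 9.45]  turn [-0.07  0.07  0.07]
```

Call:
step_arm(plan="0 0.4 0.6 1.5 0 0 0;0 0 0 2.5 0 0 0;0 0 0 1.5 0 0 0;0 0 0 0.8 0 0 0;0 0 0 0 0 0 0")

```text
time: 18.52
tcp_pos: [0.6242, -0.1519, 0.0372]
tool_rot: [-3.14, -0.065, 0.004]
force: [-0.8, -0.0, 0.3]
finger_gap: 0.0854
```

Call:
step_arm(plan="0 0 0 0 0 0 0")

```text
time: 18.6
tcp_pos: [0.6255, -0.1524, 0.0393]
tool_rot: [-3.141, -0.064, -0.001]
force: [0.4, -0.5, -1.1]
finger_gap: 0.0858
```

```bash
python3 g.py .6255 -.1545 .007 .038
```

```text
t 18.60 tcp [ 0.6255 -0.1524  0.0393] gap 0.0858 F [ 0.4 -0.5 -1.1]
 shift now-frame cm [-0.01  0.21  3.23]  shift target-frame [-0.01  0.21  3.23]  turn [-0.01 -0.02  0.16]
```

Call:
step_arm(plan="0 0 0.2 1.2 0 0 0;0 0 0 1.0 0 0 0;0 0 0 0.6 0 0 0;0 0 0 0.4 0 0 0;0 0 0 0 0 0 0")

```text
time: 19.02
tcp_pos: [0.6246, -0.155, 0.0054]
tool_rot: [-3.14, -0.062, 0.003]
force: [0.1, 1.1, -0.0]
finger_gap: 0.0858
```

```bash
python3 g.py .6255 -.1545 .007 .038
python3 - <<'E'
from h import *
i=snap("k")
cv2.imwrite("pics/k2.png",cv2.resize(i["scene"][190:340,190:340,::-1],(500,500),interpolation=2))
E
```

```text
t 19.02 tcp [ 0.6246 -0.155   0.0054] gap 0.0858 F [ 0.1  1.1 -0. ]
 shift now-frame cm [ 0.09 -0.05 -0.16]  shift target-frame [ 0.09 -0.05 -0.16]  turn [-0.03  0.1   0.09]
```

View pics/k2.png

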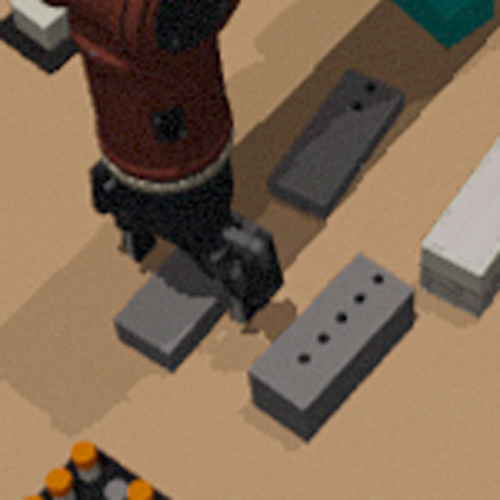

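Call:
step_arm(plan="255 0 0 0 0 0 0;255 0 0 0 0 0 0;255 0 0 0 0 0 0;255 0 0 0 0 0 0;255 0 0 0 0 0 0")

```text
time: 19.53
tcp_pos: [0.6259, -0.1553, 0.0075]
tool_rot: [3.141, 0.062, 0.002]
force: [-1.0, -0.6, 4.5]
finger_gap: 0.0489
```

Call:
step_arm(plan="255 0 0 0 0 0 0;255 0 0 -1.0 0 0 0;255 0 0 -3.0 0 0 0;255 0 0 -4 0 0 0;255 0 0 -4 0 0 0")

```text
time: 19.95
tcp_pos: [0.624, -0.1549, 0.1272]
tool_rot: [-3.14, -0.063, 0.005]
force: [1.0, -0.6, -1.8]
finger_gap: 0.0486
```

```bash
python3 g.py .535 .2184 .14 .0135
```

```text
t 19.95 tcp [ 0.624  -0.1549  0.1272] gap 0.0486 F [ 1.  -0.6 -1.8]
 shift now-frame cm [ -7.41 -37.66  -1.22]  shift target-frame [ -8.39 -37.45  -1.28]  turn [-0.06  0.18  1.51]
```

Call:
step_arm(plan="255 -1.6 -3.7 -0.5 0 0 1.5;255 -1.6 -3.7 0 0 0 0;255 -1.6 -3.7 0 0 0 0;255 -1.6 -3.7 0 0 0 0;255 -1.6 -3.7 0 0 0 0")

```text
time: 20.37
tcp_pos: [0.5404, 0.0297, 0.132]
tool_rot: [3.141, 0.021, -0.0]
force: [1.3, 0.0, -2.8]
finger_gap: 0.0487
```

Call:
step_arm(plan="255 -0.2 -4 0 0 0 0;255 0 -4 0 0 0 0;255 0 -3.5 0 0 0 0;255 0 -3.0 0 0 0 0;255 0 -1.5 0 0 0 0")

```text
time: 20.78
tcp_pos: [0.5363, 0.1931, 0.1322]
tool_rot: [-3.14, -0.029, 0.0]
force: [0.2, -0.2, -2.8]
finger_gap: 0.0489
```

```bash
python3 g.py .5354 .2184 .09 .0135
```

```text
t 20.78 tcp [0.5363 0.1931 0.1322] gap 0.0489 F [ 0.2 -0.2 -2.8]
 shift now-frame cm [-0.05 -2.52  4.22]  shift target-frame [-0.06 -2.53  4.22]  turn [-0.1   0.01  0.27]
```

Call:
step_arm(plan="255 0 -2.5 0.8 0 0 0.2;255 0 0 1.5 0 0 0;255 0 0 1.0 0 0 0;255 0 0 0.5 0 0 0;255 0 0 0 0 0 0")

```text
time: 21.2
tcp_pos: [0.5367, 0.2115, 0.0923]
tool_rot: [3.14, 0.014, -0.004]
force: [0.2, -0.1, -3.8]
finger_gap: 0.0488
```

Call:
step_arm(plan="255 0 0 0 0 0 0")

```text
time: 21.28
tcp_pos: [0.5376, 0.212, 0.0937]
tool_rot: [3.141, 0.013, -0.001]
force: [-0.1, 0.2, -2.4]
finger_gap: 0.049
```

```bash
python3 g.py .5354 .2190 .0775 .0135
```

```text
t 21.28 tcp [0.5376 0.212  0.0937] gap 0.0490 F [-0.1  0.2 -2.4]
 shift now-frame cm [-0.21 -0.7   1.62]  shift target-frame [-0.21 -0.7   1.62]  turn [ 0.04  0.03 -0.29]
```

Call:
step_arm(plan="255 -0.2 -0.7 0.2 0 0 -0.3;255 0 0 0.4 0 0 0;255 0 0 0.4 0 0 0;255 0 0 0 0 0 0;255 0 0 0 0 0 0")

```text
time: 21.7
tcp_pos: [0.5352, 0.22, 0.0834]
tool_rot: [3.141, 0.024, -0.001]
force: [0.6, 1.1, -2.1]
finger_gap: 0.049
```

```bash
python3 g.py .5354 .2190 .0775 .0135
```

```text
t 21.70 tcp [0.5352 0.22   0.0834] gap 0.0490 F [ 0.6  1.1 -2.1]
 shift now-frame cm [0.02 0.1  0.59]  shift target-frame [0.02 0.1  0.59]  turn [0.02 0.03 0.09]
```

Call:
step_arm(plan="255 0 0.07 0.2 0 0 0.1;255 0 0 0.2 0 0 0;255 0 0 0.1 0 0 0;255 0 0 0 0 0 0;255 0 0 0.1 0 0 0")

```text
time: 22.12
tcp_pos: [0.5355, 0.2195, 0.0778]
tool_rot: [-3.141, -0.021, -0.0]
force: [-0.1, 1.5, -2.0]
finger_gap: 0.0487
```

Call:
step_arm(plan="255 0 0 0.05 0 0 0;255 0 0 0 0 0 0")

```text
time: 22.28
tcp_pos: [0.5354, 0.2195, 0.0774]
tool_rot: [-3.142, -0.021, -0.0]
force: [-0.9, -1.3, -0.3]
finger_gap: 0.0488
```

Contact reached; release and retreat.

Call:
step_arm(plan="0 0 0 0 0 0 0;0 0 0 0 0 0 0;0 0 0 0 0 0 0;0 0 0 0 0 0 0;0 0 0 0 0 0 0")

```text
time: 22.7
tcp_pos: [0.5355, 0.2196, 0.0773]
tool_rot: [-3.141, -0.021, -0.0]
force: [0.3, -0.2, 0.3]
finger_gap: 0.0858
```

Call:
step_arm(plan="0 0 0 -1 0 0 0;0 0 0 -3 0 0 0;0 0 0 -4 0 0 0;0 0 2 -1 0 0 0;0 -0.8 3.8 0 0 0 0")

```text
time: 23.12
tcp_pos: [0.5302, 0.1665, 0.1722]
tool_rot: [-3.137, -0.031, -0.011]
force: [0.5, -0.8, -0.3]
finger_gap: 0.0854
```

Call:
step_arm(plan="0 -1 3.8 0 0 0 0;0 -1 3.8 0 0 0 0;0 -1 3.8 0 0 0 0;0 0 0 0 0 0 0")

```text
time: 23.45
tcp_pos: [0.4985, 0.0388, 0.1678]
tool_rot: [3.138, 0.007, -0.001]
force: [0.6, -0.3, 0.0]
finger_gap: 0.0852
```

```bash
python3 - <<'E'
from h import *
i=snap("l")
for c in i:
    x0,y0=(340,250) if c=="scene" else (170,165)
    o=cv2.resize(i[c][y0:y0+150,x0:x0+150,::-1],(900,900),interpolation=2)
    q=(proj(c,place(boxpts(.12,.05,.03),.535,.2184,.0135,.07))-[x0,y0]+.5)*6; cv2.polylines(o,[q[4:].astype(int)],True,(0,0,255),1)
    cv2.imwrite(f"pics/{c}_l2.png",cv2.resize(o[200:800,100:700] if c=="scene" else o[:650,:650],(400,400)))
cv2.imwrite("pics/l2.png",np.hstack([cv2.imread(f"pics/{c}_l2.png") for c in i]))
ms={c:seg(i[c],c,np.array([.465,-.0093,.06])) for c in i}
print([int(m.sum()) for m in ms.values()])
for c in i: cv2.imwrite(f"pics/{c}_l.png",i[c][:,:,::-1])
try:
    p,f=fit(ms,[boxpts(.12,.05,.06)],(.4653,-.0094,.083)); print(p.round(4),f)
except Exception as e: print(e)
E
python3 g.py .4653 -.0094 .12 .083
```

```text
seg miss top 314 263
[3366, 184221]
[ 0.4654 -0.0098  0.0968] 1.6037964820861816
t 23.55 tcp [0.4997 0.0453 0.1682] gap 0.0853 F [-0.  -0.7  0.7]
 shift now-frame cm [-3.5   5.43  4.81]  shift target-frame [-3.88  5.16  4.82]  turn [ 0.03 -0.07 -4.19]
```

View pics/l2.png

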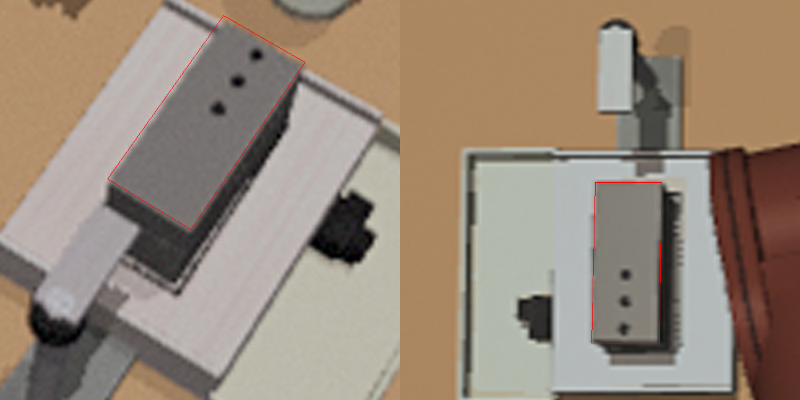

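View pics/scene_l.png

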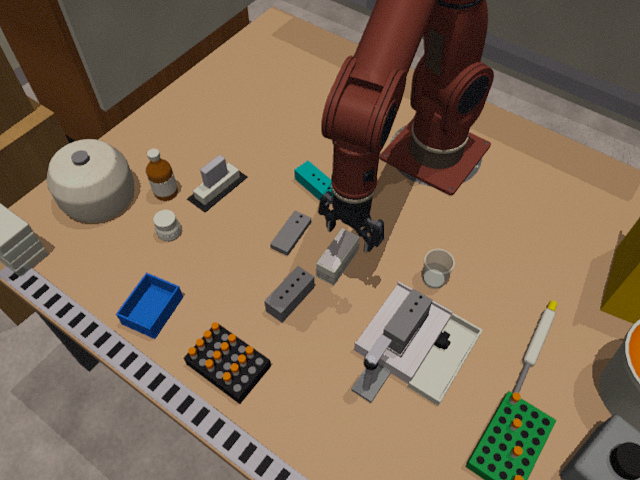

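Run:
```python
from h import *
o=[]
for t in ("a","l"):
    a=cv2.imread(f"pics/scene_{t}.png")[215:295,300:380]; a=cv2.resize(a,(400,400),interpolation=2)
    q=(proj("scene",place(boxpts(.12,.05,.06),.4653,-.0094,.083))-[300,215]+.5)*5
    cv2.polylines(a,[q[4:].astype(int)],True,(0,0,255),1);cv2.polylines(a,[q[:4].astype(int)],True,(0,255,0),1); o.append(a)
cv2.imwrite("pics/l3.png",np.hstack(o))
```

```text
(no output)
```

View pics/l3.png

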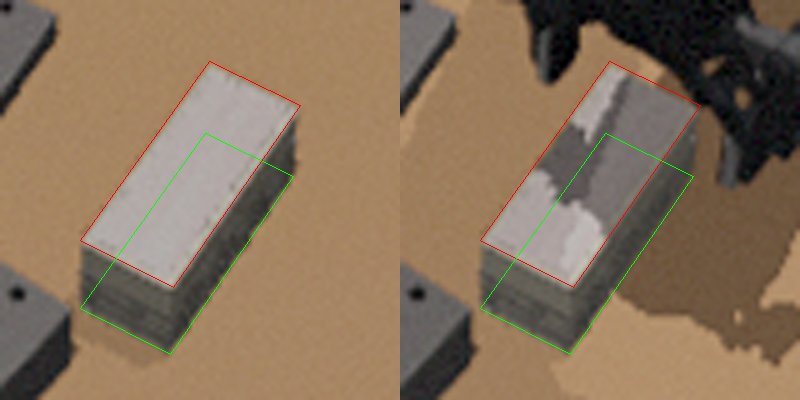

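Call:
step_arm(plan="0 -1.9 2.6 0.5 0 0 -4.2;0 -1.9 2.6 1.0 0 0 0;0 0 0 1.5 0 0 0;0 0 0 1.0 0 0 0;0 0 0 0 0 0 0")

```text
time: 23.97
tcp_pos: [0.4637, -0.0054, 0.1258]
tool_rot: [-3.138, -0.139, 0.003]
force: [-1.0, 0.1, -0.4]
finger_gap: 0.0855
```

Call:
step_arm(plan="0 0 0 0 0 0 0")

```text
time: 24.05
tcp_pos: [0.4647, -0.005, 0.1273]
tool_rot: [-3.138, -0.14, 0.001]
force: [0.2, -0.3, 0.5]
finger_gap: 0.0853
```

```bash
python3 g.py .4653 -.0094 .025 .083
```

```text
t 24.05 tcp [ 0.4647 -0.005   0.1273] gap 0.0853 F [ 0.2 -0.3  0.5]
 shift now-frame cm [ 0.02  0.45 10.23]  shift target-frame [ 0.02  0.44 10.23]  turn [-0.05  0.02  0.36]
```

Call:
step_arm(plan="0 0 0.45 1.5 0 0 0.35;0 0 0 2.5 0 0 0;0 0 0 2.0 0 0 0;0 0 0 1.2 0 0 0;0 0 0 0.5 0 0 0")

```text
time: 24.47
tcp_pos: [0.4647, -0.0099, 0.0492]
tool_rot: [-3.138, -0.13, 0.002]
force: [0.5, 0.9, -0.5]
finger_gap: 0.0857
```

Call:
step_arm(plan="0 0 0 0 0 0 0;0 0 0 0 0 0 0")

```text
time: 24.63
tcp_pos: [0.4656, -0.0105, 0.051]
tool_rot: [-3.139, -0.128, -0.001]
force: [0.1, -0.9, 0.9]
finger_gap: 0.0855
```

```bash
python3 g.py .4653 -.0094 .025 .083
```

```text
t 24.63 tcp [ 0.4656 -0.0105  0.051 ] gap 0.0855 F [ 0.1 -0.9  0.9]
 shift now-frame cm [-0.02 -0.11  2.6 ]  shift target-frame [-0.02 -0.11  2.6 ]  turn [-0.02 -0.05 -0.07]
```

Call:
step_arm(plan="0 0 -0.1 1.0 0 0 0;0 0 0 1.0 0 0 0;0 0 0 0.6 0 0 0;0 0 0 0 0 0 0;0 0 0 0 0 0 0")

```text
time: 25.05
tcp_pos: [0.4642, -0.0102, 0.0237]
tool_rot: [-3.139, -0.127, 0.002]
force: [1.2, 0.4, -0.1]
finger_gap: 0.0852
```

Call:
step_arm(plan="255 0 0 0 0 0 0;255 0 0 0 0 0 0;255 0 0 0 0 0 0;255 0 0 0 0 0 0;255 0 0 0 0 0 0", force=50)

```text
time: 25.47
tcp_pos: [0.4651, -0.0102, 0.0247]
tool_rot: [3.139, 0.127, 0.001]
force: [-1.0, 0.8, 6.6]
finger_gap: 0.0492
```

```bash
python3 g.py .535 .2184 .14 .0135
```

```text
t 25.47 tcp [ 0.4651 -0.0102  0.0247] gap 0.0492 F [-1.   0.8  6.6]
 shift now-frame cm [  8.82 -22.22 -11.52]  shift target-frame [  7.3  -22.76 -11.53]  turn [ 0.   -0.05  3.84]
```

Call:
step_arm(plan="255 0 0 0 0 0 0;255 0 0 0 0 0 0")

```text
time: 25.63
tcp_pos: [0.4651, -0.0102, 0.0248]
tool_rot: [3.139, 0.126, 0.001]
force: [-1.4, 0.0, 5.3]
finger_gap: 0.0496
```

Run:
```python
from h import *
i=snap("m")
o=[]
for c,(x0,y0) in dict(scene=(300,215),top=(275,220)).items():
    a=cv2.resize(i[c][y0:y0+80,x0:x0+80,::-1],(400,400),interpolation=2)
    q=(proj(c,place(boxpts(.12,.05,.06),.4653,-.0094,.083))-[x0,y0]+.5)*5
    cv2.polylines(a,[q[4:].astype(int)],True,(0,0,255),1);cv2.polylines(a,[q[:4].astype(int)],True,(0,255,0),1); o.append(a)
cv2.imwrite("pics/m3.png",np.hstack(o))
```

```text
(no output)
```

View pics/m3.png

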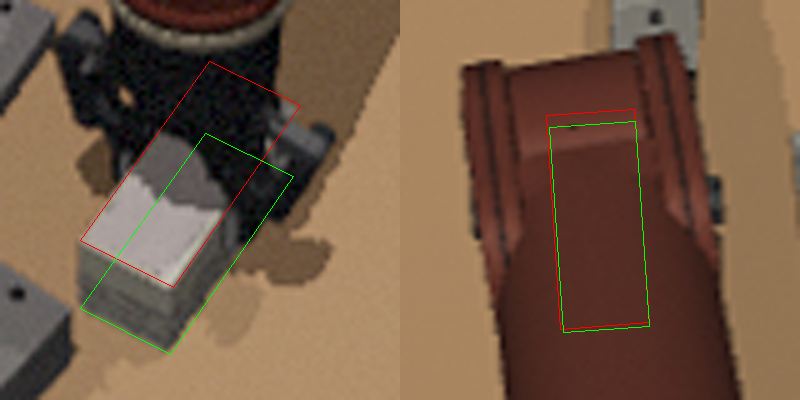

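Call:
step_arm(plan="255 0 0 -2.0 0 0 0;255 0 0 -4.0 0 0 0;255 0 0 -4.0 0 0 0;255 1.3 -3.0 -3.0 0 0 3.8;255 1.3 -3.7 -1.5 0 0 0")

```text
time: 26.15
tcp_pos: [0.4882, 0.0534, 0.171]
tool_rot: [3.14, 0.007, 0.007]
force: [3.0, -0.9, -2.9]
finger_gap: 0.049
```

Call:
step_arm(plan="255 1.3 -3.7 0 0 0 0;255 1.3 -3.7 0 0 0 0;255 1.0 -3.0 0 0 0 0;255 0.5 -1.5 0 0 0 0;255 0 0 0 0 0 0")

```text
time: 26.57
tcp_pos: [0.5258, 0.1799, 0.1667]
tool_rot: [-3.139, -0.031, 0.001]
force: [-1.2, 1.0, -2.7]
finger_gap: 0.0494
```

```bash
python3 g.py .535 .2190 .14 .0135
```

```text
t 26.57 tcp [0.5258 0.1799 0.1667] gap 0.0494 F [-1.2  1.  -2.7]
 shift now-frame cm [ 1.   -3.88  2.68]  shift target-frame [ 0.97 -3.89  2.67]  turn [-0.14  0.05  0.36]
```

Call:
step_arm(plan="255 0.5 -1.9 0 0 0 0.3;255 0.5 -1.9 0.5 0 0 0;255 0 0 1.0 0 0 0;255 0 0 0.6 0 0 0;255 0 0 0 0 0 0")

```text
time: 26.98
tcp_pos: [0.5346, 0.2116, 0.1441]
tool_rot: [3.14, 0.013, -0.005]
force: [-1.0, -1.0, -3.8]
finger_gap: 0.0493
```

Call:
step_arm(plan="255 0 0 0 0 0 0")

```text
time: 27.07
tcp_pos: [0.5355, 0.2117, 0.1456]
tool_rot: [3.14, 0.012, -0.002]
force: [0.2, -0.1, -2.7]
finger_gap: 0.0493
```

```bash
python3 g.py .535 .2192 .125 .0135
```

```text
t 27.07 tcp [0.5355 0.2117 0.1456] gap 0.0493 F [ 0.2 -0.1 -2.7]
 shift now-frame cm [-0.04 -0.75  2.06]  shift target-frame [-0.04 -0.75  2.06]  turn [ 0.07  0.08 -0.33]
```

Call:
step_arm(plan="255 0 -0.75 0.4 0 0 -0.3;255 0 0 0.5 0 0 0;255 0 0 0.5 0 0 0;255 0 0 0 0 0 0;255 0 0 0 0 0 0")

```text
time: 27.48
tcp_pos: [0.5355, 0.2205, 0.1319]
tool_rot: [3.141, 0.022, -0.001]
force: [-0.1, 0.3, -2.9]
finger_gap: 0.0495
```

```bash
python3 g.py .535 .2194 .125 .0135
```

```text
t 27.48 tcp [0.5355 0.2205 0.1319] gap 0.0495 F [-0.1  0.3 -2.9]
 shift now-frame cm [-0.05  0.11  0.69]  shift target-frame [-0.05  0.11  0.69]  turn [0.02 0.04 0.04]
```

Call:
step_arm(plan="255 0 0.08 0.2 0 0 0;255 0 0 0.2 0 0 0;255 0 0 0.1 0 0 0;255 0 0 0.1 0 0 0;255 0 0 0 0 0 0")

```text
time: 27.9
tcp_pos: [0.5357, 0.22, 0.1261]
tool_rot: [3.141, 0.022, -0.0]
force: [0.2, -0.1, -2.6]
finger_gap: 0.0493
```

Call:
step_arm(plan="255 0 0 0.1 0 0 0;255 0 0 0 0 0 0")

```text
time: 28.07
tcp_pos: [0.5357, 0.2201, 0.1252]
tool_rot: [-3.141, -0.022, 0.0]
force: [-0.6, 0.3, -3.4]
finger_gap: 0.0493
```

Call:
step_arm(plan="255 0 0.05 0.05 0 0 0;255 0 0 0.05 0 0 0;255 0 0 0 0 0 0")

```text
time: 28.32
tcp_pos: [0.5358, 0.2197, 0.1248]
tool_rot: [-3.141, -0.023, -0.0]
force: [-2.8, -0.3, 3.3]
finger_gap: 0.0495
```

Contact at the predicted height. Release and retreat.

Call:
step_arm(plan="0 0 0 0 0 0 0;0 0 0 0 0 0 0;0 0 0 0 0 0 0;0 0 0 0 0 0 0;0 0 0 0 0 0 0")

```text
time: 28.73
tcp_pos: [0.5359, 0.2195, 0.1243]
tool_rot: [-3.141, -0.022, -0.0]
force: [-0.2, -0.1, 0.9]
finger_gap: 0.0853
```

Call:
step_arm(plan="0 0 0 -1 0 0 0;0 0 0 -3 0 0 0;0 0 0 -4 0 0 0;0 0 0 -3 0 0 0;0 -1 3.5 0 0 0 0")

```text
time: 29.15
tcp_pos: [0.5283, 0.1922, 0.2419]
tool_rot: [-3.134, -0.035, -0.015]
force: [0.0, -0.8, 1.5]
finger_gap: 0.0853
```

Call:
step_arm(plan="0 -1 3.8 0 0 0 0;0 -1 3.8 0 0 0 0;0 -1 3.8 0 0 0 0;0 -1 3.8 0 0 0 0;0 0 0 0 0 0 0")

```text
time: 29.57
tcp_pos: [0.4872, 0.0237, 0.235]
tool_rot: [3.138, 0.008, 0.0]
force: [0.4, -1.1, 0.2]
finger_gap: 0.0854
```

Run:
```python
from h import *
i=snap("n")
for c in i:
    x0,y0=(340,230) if c=="scene" else (170,165)
    o=cv2.resize(i[c][y0:y0+170,x0:x0+150,::-1],(900,1020),interpolation=2)
    for b,z,col in((boxpts(.12,.05,.06),.1,(0,0,255)),):
        q=(proj(c,place(b,.535,.2184,.0135,z))-[x0,y0]+.5)*6; cv2.polylines(o,[q[4:].astype(int)],True,col,1)
    cv2.imwrite(f"pics/{c}_n2.png",cv2.resize(o[300:900,100:700] if c=="scene" else o[:650,:650],(400,400)))
cv2.imwrite("pics/n2.png",np.hstack([cv2.imread(f"pics/{c}_n2.png") for c in i]))
print(env.sense()["time"],env.sense()["tcp_pos"])
```

```text
29.6667 [0.4883722  0.03025413 0.23519791]
```

View pics/n2.png

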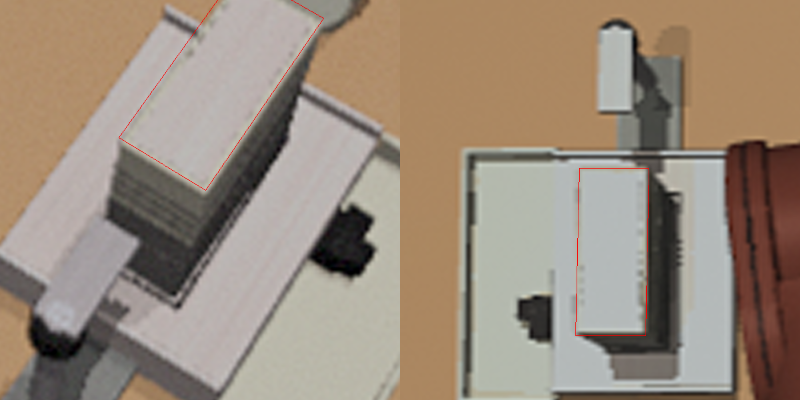

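View pics/scene_n.png

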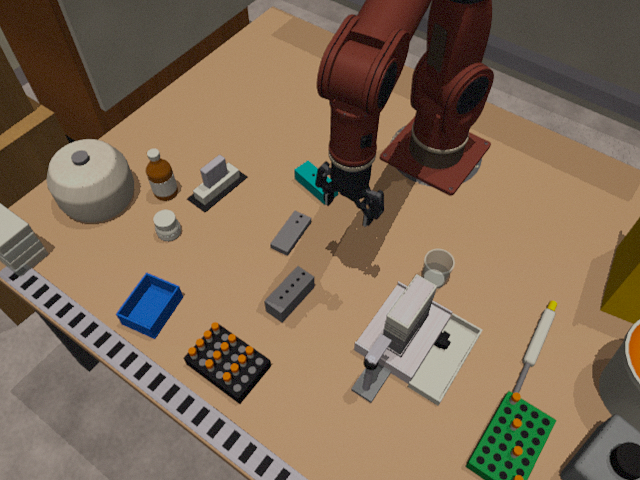

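View pics/top_n.png

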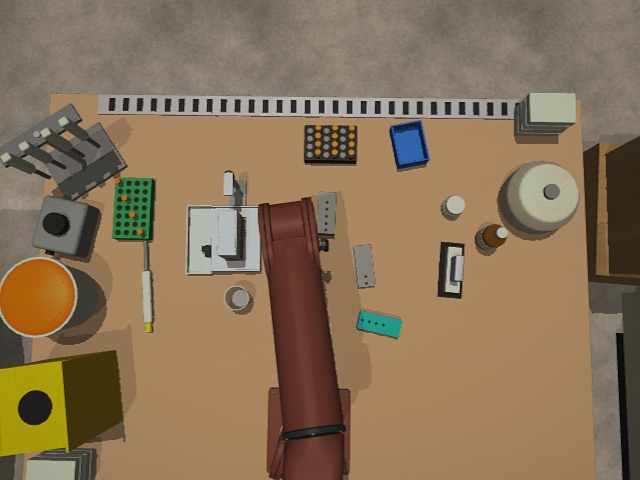

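Run:
```python
from h import *
ims={c:cv2.imread(f"pics/{c}_n.png")[:,:,::-1].copy() for c in("scene","top")}
r,f,D=scr(ims,(.4572,-.4048,-.0786)); print("mat",r[:3].round(4),"scraper",r[3:].round(4),f)
a=cv2.resize(ims["scene"][140:220,175:255,::-1],(400,400),interpolation=2)
b=cv2.resize(ims["scene"][315:365,415:465,::-1],(400,400),interpolation=2)
b=np.clip(b.astype(float)*2.0,0,255).astype(np.uint8)
cv2.imwrite("pics/o.png",np.hstack([a,b]))
```

```text
mat [ 0.4567 -0.4047 -0.0664] scraper [ 0.4573 -0.4043 -0.0717] 0.3999375104904175
```

View pics/o.png

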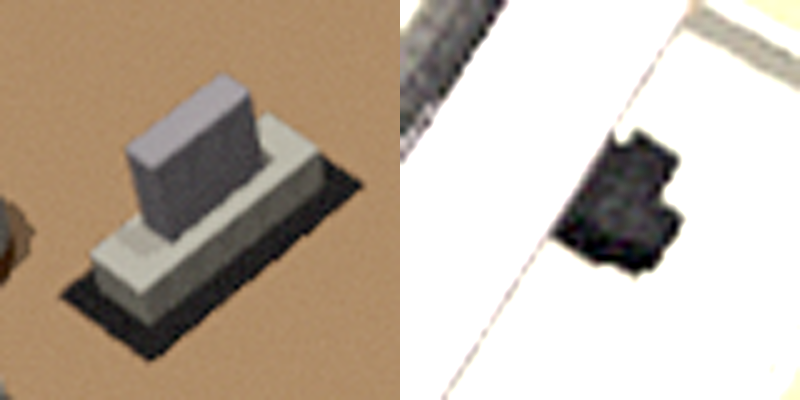

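```bash
python3 -c "
from bench import env
print(env.sign_off(), env.sense()['time'])"
```

```text
the job is handed in; nothing more can be done
the job is handed in; nothing more can be done
```

The job is done and handed in, about 30 s into the 192 s allowed. I wiped the two chips into the trough and stood the scraper back on its mat. Then I stacked spacer40 and spacer30 on the rectangle and put the 60 mm sample block on top (30 + 40 + 60 = 130 mm).

**Last checks**
- **Pad and chips:** the pad was clear of chips before the first spacer went down. In the last pictures the chips lie as one dark cluster in the trough against the pad's edge. They overlap, so I could not count two separate outlines.
- **Scraper:** it stands within about 1 mm of the mat's centre.
- **Stack:** both spacers and the block match the target outline to about 1–2 mm in both views. Each part touched down at the height I predicted, the block within 0.5 mm, so its top should be level with the gauge arm.
- **Other lab ware:** in the last pictures it looks where it was at the start, and the turquoise look-alike was not touched.

**Where readings disagreed**
- The two cameras differed by about 2 mm in x and 3 mm in y, so I used the midpoint for every pose.
- The first block height fits could not tell 50 mm from 60 mm. The cameras' offset, the three visible bands and the touchdown height settled it as 60 mm.

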